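Hang the spanner set on the locking tool hook

TASK

Put the three combination spanners lying in front of the blue bin back on the sloping tool stand: hang them by their ring ends on its one hook, the largest first so that it lies against the panel, then the middle one, and the smallest last. Then lock them in by swinging the hasp fully down over the end of the hook, and leave the other things on the bench where they are.

Things in the scene. Friction and masses are not known exactly. Their poses are not given: they have to be found in the camera images.
- rack: sloping tool stand fixed to the bench, 283 mm deep, 150 wide, 213 high: blue tube frame with a grey perforated panel that rises at 35 degrees to the bench, facing the robot and the spanners. Origin: centre of its underside, on the bench; x axis (level) from the panel's low front edge to its high rear edge, 0.4 to 0.7 rad to the right of straight ahead; z up
- hook: straight round steel bar, 5 mm thick, 54 mm long, end rounded. Origin: where it leaves the panel's face, 150 mm above the bench. z = the hook's axis, square to the panel (35 degrees from vertical, leaning over its low edge), x = up the slope, y = left. The panel's face is z = 0, x -0.235 to 0.110, y -0.075 to 0.075. Hung spanners lie on the panel and on one another, shank down the slope
- hook_tip (a point): rounded free end of the hook, 54 mm out from the panel
- hasp_strap (a joint): hinge of the hasp, rad: 0 = closed on its stop (strap parallel to the panel, 42 mm out from it, eye round the hook, whose end stands 12 mm out of it); grows as it swings up and back, to a stop at 2.4; at 2.18 the strap points straight up. Starts open at 1.85 to 2.25. Stiff (0.06 N m friction, about 1 N at the tongue): it stays where it is left, so push it all the way to its stop
- hasp_hinge (a point): axis of the hasp's hinge, 75 mm up the slope from the hook and 42 mm out from the panel, on a steel lug; the axis runs along the hook body's y
- hasp_tip (a point): free end of the hasp's strap (red tongue), 99 mm from the hinge axis. The strap is aluminium, 24 mm wide, 3 mm thick, with a 32 by 12 mm eye centred 75 mm from the hinge
- spanner_22: largest combination spanner, steel, 231 mm long, 9 mm thick, shank 24 mm wide, 90 g. Origin: middle of its length, on its underside. Its y axis runs along the shank towards the open jaw (about towards the robot); the ring end is at -y, away from the robot. Lies flat on the bench, z up
- ring_22 (a point): centre of the hole in the largest spanner's ring end (98 mm from its origin along -y, half-way through the thickness); the hole is 21 mm across
- spanner_17: middle combination spanner, steel, 191 mm long, 9 mm thick, shank 18 mm wide, 90 g; frame as for the largest
- ring_17 (a point): centre of the hole in the middle spanner's ring end (81.5 mm from its origin along -y); the hole is 16 mm across
- spanner_13: smallest combination spanner, steel, 160 mm long, 9 mm thick, shank 14 mm wide, 90 g; frame as for the largest
- ring_13 (a point): centre of the hole in the smallest spanner's ring end (69.8 mm from its origin along -y); the hole is 13 mm across
- grease_tin: yellow tin with grey lid, 70 mm across, 46 mm high, standing behind the spanners beside a big blue bin (255 mm high, fixed, its front 0.65 m ahead of the robot); origin: centre of its underside. Not to be moved
- screw_jar: white jar with red lid, 63 mm across, 87 mm high, standing to the right of the tool stand; origin: centre of its underside. Not to be moved
- coupling_hub: grey steel flanged hub, 66 mm across, 38 mm high, standing to the right of the tool stand; origin: centre of its underside. Not to be moved

How it is judged:
By the outcome, as a careful person would: the job done as asked, in the order asked, and still so for the second after the job is handed in, with the robot touching nothing.
It also fails if it takes over 72 s, if anything falls off the work surface, if the arm or the gripper's body presses on something with over 40 N, if the wrist force passes 120 N, or if a joint passes its speed limit or range.

ROBOT

A 7-joint arm with a two-finger parallel gripper is mounted at the origin on a cart in front of the work surface, level with it; the furniture and walls round the work are solid. World frame = base frame: x ahead of the robot, y to its left, z up, the work surface at z = 0. Lengths are in m, angles in rad, forces in N, time in s.
With the tool pointing down it reaches from about 0.425 to 0.825 m from the base axis. Payload 3.6 kg.
Tool frame: the origin (TCP) lies at the very end of the fingers, on their centre line; the grasp point (between the pads) lies 19 mm behind it (arm.pinch_z is the distance from the TCP to the grasp point, in m); z points along the fingers, y is the line along which they close (so a half turn about z gives the same grasp; the last joint's range is limited). The gripper opens to 85 mm and grips with 20 to 120 N. Pads are 22 mm wide; open, the fingers measure 114 mm over their backs; the gripper's body (76 mm by 85 mm) begins 54 mm behind the grasp point. The pads swing forward as they close: fully open they stand 13 mm farther back than shut.
Start: joints at [1.321, 0.615, -0.013, 1.423, 0.008, 1.103, -0.04], TCP at [0.144, -0.634, 0.231] pointing down, gripper open.
Joint ranges: [-3.12, 3.12], [-0.3, 2.06], [-1.34, 1.32], [0.26, 2.42], [-1.36, 4.5], [0.01, 1.98], [-2.84, 2.84]. Speed limits (rad/s): [2.79, 2.79, 3.14, 3.14, 3.14, 3.14, 3.14].

INTERFACE

Orientations are given as a unit quaternion [x, y, z, w].
In Python, from station import arm gives the robot as it stands.
- The arm moves only by the tool step_arm, never from a script. Its argument "increments" is a list that holds one entry, the list of rows, each a list of 7 numbers: the shift along the world's x, y, z in cm, then the turn, a rotation vector about the world's x, y, z in rad, then the opening, from -1 (shut) to 1 (fully open). In form: [[[x, y, z, rx, ry, rz, grip], ...]]. A call has 1 to 12 rows; each row is the pose to reach, as a shift and turn from the pose commanded when the call began; what a row does not reach only later rows make up. A row lasts 1/8 s, in which the tool goes at most 62.5 mm and 10.7 degrees, less where a joint would pass 70% of its speed; a pose out of reach is approached as far as the arm can. A call with a gripper value outside its range is refused whole. The fingers move at their own pace and stop on an object; "newtons" is the grip in N (left out, the last holds). Time passes only in rows, so rows that repeat a pose let the fingers close. It gives the time, the measured TCP pose, the force, the opening and the grip force at its end, in the units of the state.
- arm.observe(): the state, without advancing time (a new reading comes with each control period).
- arm.grab_frame(name): name is "scene" or "top" or "wrist"; returns a dict with "pixels" (480x640x3 uint8, red, green, blue), "z_map" (480x640 float32, m along the optical axis (not along the pixel's ray), 0 where there is no reading), "fx", "fy", "cx", "cy" (pixels), "xyz" and "rotation" of the camera in the world; the wrist camera has in their place "tool_from_camera" (4x4, takes a point from camera to tool coordinates, whose origin is the TCP and whose axes are the flange's). Camera axes: x right, y down, z forward; pixel columns grow to the right and rows downward; lengths in m; the calibration is good to about 2 mm. A picture is of the moment at which its call begins: read the wrist's pose just before it.
- arm.job_done(): hands the job in; it is judged then, once.
The state is a dict: "time": time; "joint_positions": joint angles; "qvel": joint speeds; "effort": joint torques, N m; "ee_pos": TCP position; "tcp_rot": TCP orientation; "force": force on the tool from outside, world axes, zero at the start; "torque": the same for the moment, N m; "width": finger opening in m; "grip_force": force on a finger pad.
Only numpy, scipy, OpenCV 4.12 (cv2) and the standard library are available. Lean on these libraries where they do the work, as an engineer would, in place of code of your own. Each camera call takes 0.05 s, during which the arm holds its last target. There are 200 camera calls.

## Working session

There is one attempt and no reset: what is moved stays moved. The work goes in short steps, Python scripts to look and compute and a tool call to move; the robot and the scene stay as the last step left them, time stands still between calls to the robot, and variables do not carry over. Pictures are saved under pics/ and viewed, at most 10 in all, crops included, and the job is handed in when it is done.

Besides the shell and the picture viewer there is one more tool, called as a command line: name --argument value ..., lists and objects as JSON in quotes. step_arm: Moves the arm, as the interface text tells. Its arguments: {"type":"object","properties":{"increments":{"type":"array"},"newtons":{"type":"number"}},"required":["increments"]}

```bash
mkdir -p pics; ls
python3 - <<'E'
from station import arm
import cv2,numpy as np
s=arm.observe();print(s)
for n in("scene","top"):
    f=arm.grab_frame(n);np.savez(n+".npz",**{k:v for k,v in f.items()})
    cv2.imwrite(f"pics/{n}0.png",f["pixels"][:,:,::-1]);print(n,f["fx"],f["xyz"],f["rotation"])
print([a for a in dir(arm) if a[0]!='_'],arm.pinch_z)
E
```

```text
pics
{'time': 0.0, 'joint_positions': array([ 1.32149057,  0.61595926, -0.01262921,  1.42494275,  0.0081144 ,
        1.10340808, -0.04041291]), 'qvel': array([ 0.00112198,  0.00015008,  0.00020679, -0.00011354, -0.00057595,
       -0.00144664, -0.00042785]), 'effort': array([-2.62571220e-04, -4.69212162e+01,  2.59290989e-01, -1.71032792e+01,
        1.00404714e-02,  9.72888985e-03,  1.10375078e-05]), 'ee_pos': array([ 0.14346541, -0.63316117,  0.23009761]), 'tcp_rot': array([ 9.93796287e-01,  1.11207738e-01, -1.71033987e-04, -1.32249983e-03]), 'force': array([-0.26133551, -0.1370268 ,  0.08133718]), 'torque': array([ 0.0346832 , -0.06222425, -0.00360193]), 'grip_force': 0.0, 'width': 0.08506182391536458}
scene 456.3348071777345 [0.05742403 0.49811218 1.03519021] [-0.3475645   0.86777263 -0.32717518  0.1382967 ]
top 479.8632665485041 [ 0.32260943 -0.05870047  1.48985846] [-0.67095156  0.73367306 -0.07783764  0.07408886]
['Unreachable', 'grab_frame', 'job_done', 'observe', 'pinch_z'] 0.0187
```

View pics/top0.png

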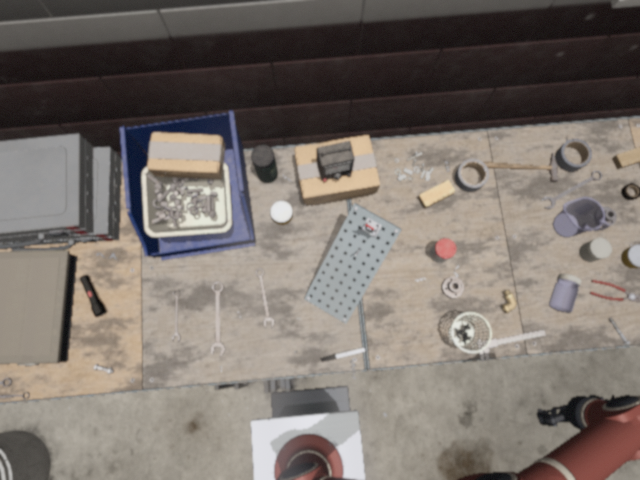

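View pics/scene0.png

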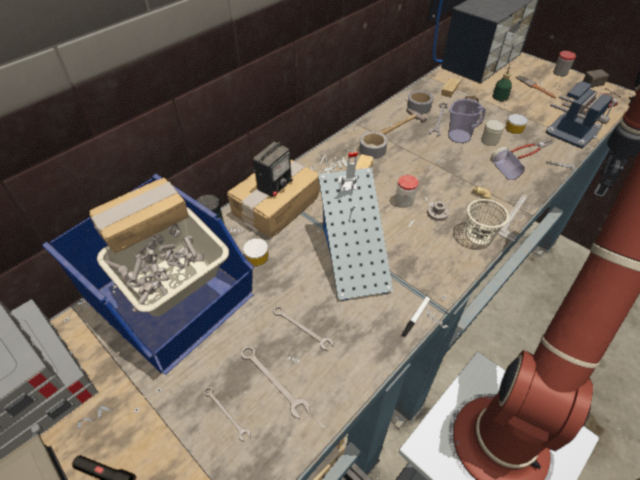

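```bash
cat > h.py <<'E'
import numpy as np,cv2
from scipy.spatial.transform import Rotation as R
def cam(f,s=None):
    """world pose of the camera: rotation matrix, position"""
    if "tool_from_camera" in f:
        T=np.eye(4);T[:3,:3]=R.from_quat(s["tcp_rot"]).as_matrix();T[:3,3]=s["ee_pos"]
        T=T@f["tool_from_camera"];return T[:3,:3],T[:3,3]
    r=np.array(f["rotation"]);return (R.from_quat(r).as_matrix() if r.size==4 else r),np.array(f["xyz"])
def ray(f,uv,s=None):
    M,p=cam(f,s);d=M@np.array([(uv[0]-f["cx"])/f["fx"],(uv[1]-f["cy"])/f["fy"],1.]);return p,d
def onz(f,uv,z,s=None):
    p,d=ray(f,uv,s);return p+d*(z-p[2])/d[2]
def proj(f,X,s=None):
    M,p=cam(f,s);c=M.T@(np.array(X)-p);return np.array([f["cx"]+f["fx"]*c[0]/c[2],f["cy"]+f["fy"]*c[1]/c[2]])
def cross(*rays):
    A=0;b=0
    for p,d in rays:
        d=d/np.linalg.norm(d);P=np.eye(3)-np.outer(d,d);A=A+P;b=b+P@p
    return np.linalg.solve(A,b)
def cloud(f,s=None):
    M,p=cam(f,s);v,u=np.mgrid[:480,:640];z=f["z_map"]
    return np.stack([(u-f["cx"])/f["fx"]*z,(v-f["cy"])/f["fy"]*z,z],-1)@M.T+p
E
python3 - <<'E'
from h import *
np.set_printoptions(precision=4,suppress=True)
t=np.load("top.npz");s=np.load("scene.npz")
for n,a,b in [("22",(218,287),(217,349)),("17",(263,278),(268,321)),("13",(177,293),(176,338))]:
    print(n,onz(t,a,.005),onz(t,b,.005))
for n,a,b in [("22",(249,353),(300,408)),("17",(279,312),(328,344)),("13",(209,391),(243,436))]:
    print(n,onz(s,a,.005),onz(s,b,.005))
c=[onz(t,uv,z) for uv,z in [((306,297),.015),((345,320),.015),((350,203),.213),((399,231),.213)]];print(c)
for f in(t,s):
    C=cloud(f);print(C[320,205],C[300,240])
# panel plane from the scene depth
C=cloud(s);m=np.zeros((480,640),np.uint8);cv2.fillConvexPoly(m,np.array([[330,205],[365,205],[378,285],[345,290]]),1)
P=C[(m>0)&(s["z_map"]>0)];c0=np.median(P,0);Q=P[abs(P-c0)[:,2]<.12];n=np.linalg.svd(Q-Q.mean(0))[2][2];n*=np.sign(n[2])
print("plane",Q.mean(0),n,np.degrees(np.arccos(n[2])),np.arctan2(-n[1],-n[0]),np.std((Q-Q.mean(0))@n))
E
```

```text
22 [0.5505 0.235  0.005 ] [0.3618 0.2465 0.005 ]
17 [0.5663 0.0935 0.005 ] [0.4319 0.0869 0.005 ]
13 [0.5431 0.3629 0.005 ] [0.4057 0.3696 0.005 ]
22 [0.5528 0.2357 0.005 ] [0.3652 0.2448 0.005 ]
17 [0.5853 0.104  0.005 ] [0.4283 0.0835 0.005 ]
13 [0.5468 0.3631 0.005 ] [0.4118 0.3738 0.005 ]
[array([ 0.4938, -0.0356,  0.015 ]), array([ 0.4133, -0.148 ,  0.015 ]), array([ 0.7207, -0.1825,  0.213 ]), array([ 0.6287, -0.308 ,  0.213 ])]
[ 0.4529  0.2811 -0.0027] [ 0.5046  0.1698 -0.0007]
[0.6662 0.2691 0.0706] [0.6835 0.1537 0.0142]
plane [ 0.5447 -0.1457  0.0932] [-0.4681  0.3382  0.8164] 35.27440750854952 -0.625674493036348 0.0032615327938513273
```

Run:
```python
from h import *
from station import arm
np.set_printoptions(precision=4,suppress=True)
f=arm.grab_frame("wrist");print(f["tool_from_camera"],f["fx"],f["fy"],f["cx"],f["cy"])
```

```text
[[-0.0003 -0.9543 -0.2988  0.0764]
 [ 1.     -0.0005  0.0006 -0.0002]
 [-0.0007 -0.2988  0.9543 -0.1414]
 [ 0.      0.      0.      1.    ]] 399.10209847943713 399.10209847943713 319.383201891605 238.225377099486
```

step_arm --increments '[[[3,6,3,0,0,0,1],[6,12,6,0,0,0,1],[9,17,9,0,0,-0.1,1],[12,22,13,0,0,-0.25,1],[15,27,17,0,0,-0.4,1],[18,32,19,0,0,-0.55,1],[21,37,19,0,0,-0.7,1],[24,41,19,0,0,-0.8,1],[26,43,19,0,0,-0.84,1],[26,43,19,0,0,-0.84,1],[26,43,19,0,0,-0.84,1]]]'

```text
time: 1.52
ee_pos: [0.403, -0.2046, 0.421]
tcp_rot: [0.953, -0.304, -0.001, 0.0]
force: [0.3, -0.3, 0.1]
width: 0.0853
grip_force: 0.0
```

step_arm --increments '[[[0,0,0,-0.09,-0.125,0,1],[0,0,0,-0.18,-0.25,0,1],[0,0,0,-0.27,-0.375,0,1],[0,0,0,-0.353,-0.498,0,1],[0,0,0,-0.353,-0.498,0,1]]]'

```text
time: 2.15
ee_pos: [0.3998, -0.2043, 0.4193]
tcp_rot: [0.909, -0.291, 0.284, 0.092]
force: [0.5, 0.1, 0.3]
width: 0.0855
grip_force: 0.0
```

```bash
cat >> h.py <<'E'
def snap(name):
    from station import arm
    s=arm.observe();f=arm.grab_frame("wrist")
    np.savez(name+".npz",**f,ee_pos=s["ee_pos"],tcp_rot=s["tcp_rot"])
    cv2.imwrite(f"pics/{name}.png",f["pixels"][:,:,::-1]);return f,s
E
python3 - <<'E'
from h import *
f,s=snap("w1");print(s["ee_pos"],s["tcp_rot"],s["joint_positions"])
E
```

```text
[ 0.39981692 -0.2042667   0.41931774] [ 0.90907157 -0.29091726  0.28375676  0.09185932] [ 0.47849216 -0.12726204 -0.15098492  2.05573512  0.25157159  0.64329124
 -2.02494235]
```

View pics/w1.png

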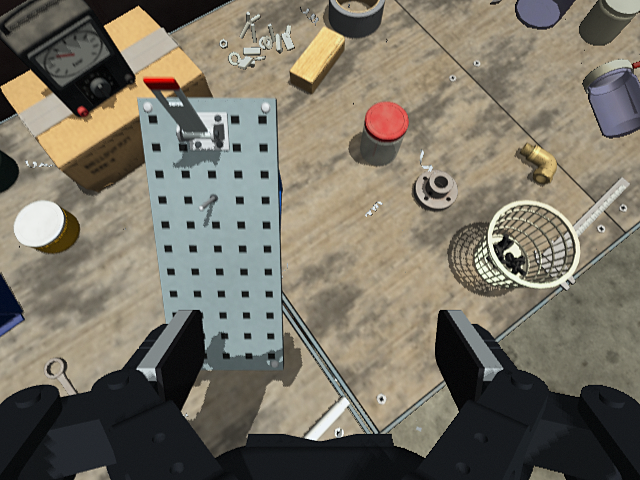

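```bash
cat > pose.py <<'E'
from h import *
np.set_printoptions(precision=4,suppress=True)
f=dict(np.load("w1.npz"));s=f;C=cloud(f,s)
# panel mask: bluish grey by plane from depth
m=np.zeros((480,640),np.uint8);cv2.fillConvexPoly(m,np.array([[155,165],[270,165],[275,300],[175,300]]),1)
P=C[(m>0)&(f["z_map"]>0)]
c=np.median(P,0);n=np.array([-.47,.33,.82])
for k in range(4):
    Q=P[abs((P-c)@n)<.006];c=Q.mean(0);n=np.linalg.svd(Q-c,full_matrices=False)[2][2];n*=np.sign(n[2])
print("n",n,np.degrees(np.arccos(n[2])),np.arctan2(-n[1],-n[0]),"x0 plane height chk",c)
def onpl(uv):
    p,d=ray(f,uv,s);return p+d*((c-p)@n)/(d@n)
h=(f["pixels"].astype(int));on=(abs((C-c)@n)<.008)&(f["z_map"]>0)
# edges of panel: for rows, leftmost/rightmost on-plane pixel
L=[];Rr=[]
for v in range(110,290,5):
    u=np.where(on[v,130:300])[0]+130
    if len(u)>50:L.append(onpl((u.min()-.5,v)));Rr.append(onpl((u.max()+.5,v)))
L=np.array(L);Rr=np.array(Rr)
for E in(L,Rr):
    q=np.median(E,0);d=np.linalg.svd(E-q,full_matrices=False)[2][0];d*=np.sign(d[2])
    print("edge dir",d,"yaw",np.arctan2(d[1],d[0]),"pt",q,q+d*(.15-q[2])/d[2])
M,p=cam(f,s)
for uv in[(207,214),(206,215),(139,98),(275,98),(284,369)]:print(uv,onpl(uv))
obj=np.array([[.11,.075,0],[.11,-.075,0],[-.235,-.075,0],[0,0,0],[0,0,.054]])
img=np.array([[139,98],[275,98],[284,369],[206.5,214.],[212,198]],float)
K=np.array([[f["fx"],0,f["cx"]],[0,f["fy"],f["cy"]],[0,0,1]])
_,rv,tv=cv2.solvePnP(obj,img,K,None);Rw=M@cv2.Rodrigues(rv)[0];pw=M@tv.ravel()+p
print("pnp",pw,Rw,cv2.projectPoints(obj,rv,tv,K,None)[0].reshape(-1,2)-img)
E
python3 pose.py
python3 - <<'E'
import cv2
i=cv2.imread("pics/w1.png")[70:240,125:295];cv2.imwrite("pics/w1c.png",cv2.resize(i,None,fx=3.5,fy=3.5,interpolation=cv2.INTER_CUBIC))
E
```

```text
n [-0.4653  0.3355  0.8191] 35.00244868444948 -0.6247226826606932 x0 plane height chk [ 0.5755 -0.1829  0.1252]
edge dir [ 0.6656 -0.4775  0.5736] yaw -0.6223126458600999 pt [ 0.6486 -0.14    0.1492] [ 0.6495 -0.1407  0.15  ]
edge dir [ 0.6658 -0.4771  0.5736] yaw -0.6217506149149407 pt [ 0.5614 -0.2621  0.1497] [ 0.5618 -0.2623  0.15  ]
(207, 214) [ 0.5976 -0.1837  0.1381]
(206, 215) [ 0.5975 -0.1821  0.1374]
(139, 98) [ 0.72   -0.1941  0.2119]
(275, 98) [ 0.6346 -0.3136  0.2124]
(284, 369) [ 0.4054 -0.1513  0.0157]Traceback (most recent call last):
  File "pose.py", line 28, in <module>
    _,rv,tv=cv2.solvePnP(obj,img,K,None);Rw=M@cv2.Rodrigues(rv)[0];pw=M@tv.ravel()+p
            ~~~~~~~~~~~~^^^^^^^^^^^^^^^^
cv2.error: OpenCV(4.12.0) /io/opencv/modules/calib3d/src/calibration_base.cpp:1346: error: (-2:Unspecified error) in function 'void cv::findExtrinsicCameraParams2(const cv::Mat&, const cv::Mat&, const cv::Mat&, const cv::Mat&, cv::Mat&, cv::Mat&, int)'
> DLT algorithm needs at least 6 points for pose estimation from 3D-2D point correspondences. (expected: 'count >= 6'), where
>     'count' is 5
> must be greater than or equal to
>     '6' is 6
```

View pics/w1c.png

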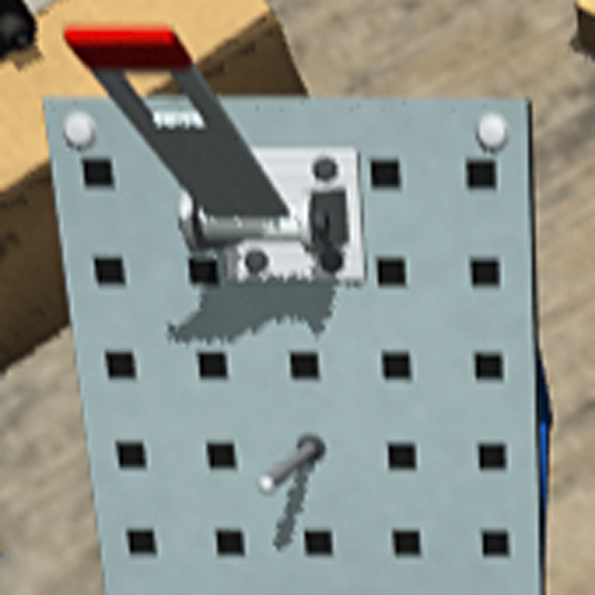

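```bash
cat >> h.py <<'E'
psi=-.623
n=np.array([-.5736*np.cos(psi),-.5736*np.sin(psi),.8192]);ux=np.array([.8192*np.cos(psi),.8192*np.sin(psi),.5736]);uy=np.cross(n,ux)
HB=np.array([.6057,-.2015,.150])
def down(y): return R.from_euler('z',y)*R.from_matrix(np.diag([1.,-1,-1]))
hang=R.from_matrix(np.stack([ux,-uy,-n],1))
def to(s,pos,rot):
    "shift in cm, turn from state s"
    return (np.array(pos)-s["ee_pos"])*100,(rot*R.from_quat(s["tcp_rot"]).inv()).as_rotvec()
np.set_printoptions(precision=4,suppress=True)
E
python3 - <<'E'
from h import *
from station import arm
f=dict(np.load("w1.npz"));print(proj(f,HB,f),proj(f,HB+.054*n,f),proj(f,HB+.075*ux+.042*n,f))
s=arm.observe();print(to(s,[.45,.24,.23],down(-.055)))
E
```

```text
[213.9158 196.6967] [200.7994 207.3464] [197.7418 131.7403]
(array([  4.7903,  44.5095, -19.1259]), array([0.2046, 0.5818, 0.5472]))
```

step_arm --increments '[[[0.5,5.5,0,0.02,0.06,0.055,0.3],[1,11,0,0.05,0.145,0.137,0.3],[2,17,-2,0.09,0.25,0.23,0.3],[3,23,-5,0.13,0.36,0.34,0.3],[4,29,-9,0.17,0.48,0.45,0.3],[4.8,34,-13,0.205,0.582,0.547,0.3],[4.8,39,-16,0.205,0.582,0.547,0.3],[4.8,43,-19.1,0.205,0.582,0.547,0.3],[4.8,44.5,-19.1,0.205,0.582,0.547,0.3],[4.8,44.5,-19.1,0.205,0.582,0.547,0.3],[4.8,44.5,-19.1,0.205,0.582,0.547,0.3]]]'

```text
time: 3.58
ee_pos: [0.4535, 0.2393, 0.2314]
tcp_rot: [1.0, -0.029, 0.002, -0.001]
force: [0.4, -0.9, 0.1]
width: 0.056
grip_force: 0.0
```

Run:
```python
from h import *
f,s=snap("w2");print(s["ee_pos"],s["tcp_rot"],s["joint_positions"],s["width"])
```

```text
[0.4535 0.2393 0.2314] [ 0.9996 -0.0286  0.0018 -0.0011] [-0.1528  0.4465 -0.5448  1.8079  0.2775  0.9593 -2.4421] 0.0560431668907084
```

View pics/w2.png

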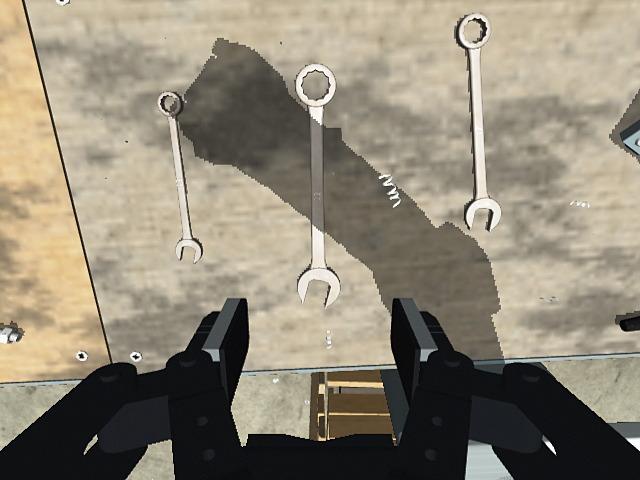

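```bash
cat > sp.py <<'E'
from h import *
f=dict(np.load("w2.npz"));C=cloud(f,f);g=(C[...,2]>.0045)&(C[...,2]<.02)
m=g.astype(np.uint8)
for nme,(a,b,c,d),L,r in [("22",(285,60,350,310),.231,.098),("17",(450,8,510,238),.191,.0815),("13",(150,85,210,268),.160,.0698)]:
    w=np.zeros_like(m);w[b:d,a:c]=m[b:d,a:c]
    k,lab,st,_=cv2.connectedComponentsWithStats(w);i=1+st[1:,4].argmax();v,u=np.where(lab==i)
    P=np.array([onz(f,(x,y),.009,f)[:2] for x,y in zip(u,v)])
    h=np.median(C[lab==i][:,2])
    # shank: middle half in x, centreline fit
    lo,hi=P[:,0].min(),P[:,0].max();q=P[(P[:,0]>lo+.3*(hi-lo))&(P[:,0]<hi-.3*(hi-lo))]
    k=np.polyfit(q[:,0],q[:,1],1);yaw=np.arctan(k[0]);e=np.array([np.cos(yaw),np.sin(yaw)])
    t=P@e;x0=np.array([0,k[1]]);mid=x0+e*(((t.min()+t.max())/2)-x0@e)
    wd=np.percentile((q-mid)@[-e[1],e[0]],[2,98])
    print(nme,"h",h,"yaw",yaw,"len",np.ptp(t),"mid",mid,"ring",mid+e*r,"shank w",wd,proj(f,[*(mid+e*r),.009],f))
E
python3 sp.py
```

```text
22 h 0.005942697135088659 yaw -0.04378723368876219 len 0.22725279736739107 mid [0.4568 0.2419] ring [0.5548 0.2376] shank w [-0.0054  0.0052] [315.0691  83.7864]
17 h 0.00592910721353318 yaw 0.10986505553928362 len 0.187923776567557 mid [0.5076 0.0965] ring [0.5886 0.1055] shank w [-0.0041  0.0043] [473.173  29.903]
13 h 0.005868026823127204 yaw -0.03769943745598174 len 0.08769297376259116 mid [0.5117 0.3655] ring [0.5814 0.3629] shank w [-0.0034  0.0029] [164.0616  58.9783]
```

step_arm --increments '[[[0.5,0.1,-6,0,0,0.01,0.0],[1.1,0.2,-12,0,0,0.013,0.0],[1.1,0.2,-17,0,0,0.013,0.0],[1.1,0.2,-21,0,0,0.013,0.0],[1.1,0.2,-22.6,0,0,0.013,0.0],[1.1,0.2,-22.9,0,0,0.013,0.0],[1.1,0.2,-22.9,0,0,0.013,-0.6],[1.1,0.2,-22.9,0,0,0.013,-1],[1.1,0.2,-22.9,0,0,0.013,-1],[1.1,0.2,-22.9,0,0,0.013,-1]]]' --newtons 60

```text
time: 4.88
ee_pos: [0.4639, 0.2434, 0.0031]
tcp_rot: [1.0, -0.02, 0.002, -0.002]
force: [-0.0, -0.6, 6.5]
width: 0.0176
grip_force: 59.1
```

Run:
```python
from h import *
from station import arm
s=arm.observe();print(s["time"],s["ee_pos"],s["tcp_rot"],s["width"],s["grip_force"],s["force"],s["joint_positions"])
f=dict(np.load("w2.npz"))
a,b,c=[onz(f,p,.008,f) for p in[(170,103),(176,160),(184,230)]];print(a,b,c,np.arctan2((a-c)[1],(a-c)[0]))
print(onz(f,(473.5,31.5),.009,f),onz(f,(316.5,86),.009,f))
```

```text
4.875 [0.4639 0.2434 0.0031] [ 0.9998 -0.0202  0.0023 -0.0018] 0.01755105793165208 59.14274312925954 [-0.0136 -0.602   6.4732] [-0.3136  0.7848 -0.3257  1.9822  0.5411  0.4534 -2.6533]
[0.5465 0.3641 0.008 ] [0.4978 0.3669 0.008 ] [0.4322 0.37   0.008 ] -0.051634950781054005
[0.5874 0.1051 0.009 ] [0.5529 0.2365 0.009 ]
```

Run:
```python
from h import *
from station import arm
s=arm.observe()
for d in(.09,):
  for h in(.11,.08,.008):
    print(h,to(s,HB+(h-.0014)*n-d*ux,hang))
```

```text
0.11 (array([  3.1373, -36.5553,  18.4206]), array([-0.2036, -0.5801, -0.5656]))
0.08 (array([  4.5348, -37.5594,  15.963 ]), array([-0.2036, -0.5801, -0.5656]))
0.008 (array([  7.8888, -39.9691,  10.0648]), array([-0.2036, -0.5801, -0.5656]))
```

step_arm --increments '[[[0,0,4,0,0,0,-1],[0,-3,9,0,0,0,-1],[0,-8,14,-0.02,-0.06,-0.06,-1],[0,-14,19,-0.05,-0.145,-0.14,-1],[0,-20,20,-0.08,-0.23,-0.226,-1],[1,-26,20,-0.12,-0.35,-0.34,-1],[2,-31,20,-0.16,-0.46,-0.45,-1],[3.1,-35,19,-0.204,-0.58,-0.566,-1],[3.1,-36.6,18.4,-0.204,-0.58,-0.566,-1],[3.1,-36.6,18.4,-0.204,-0.58,-0.566,-1],[3.1,-36.6,18.4,-0.204,-0.58,-0.566,-1]]]'

```text
time: 6.25
ee_pos: [0.498, -0.1202, 0.1988]
tcp_rot: [0.91, -0.295, 0.275, 0.094]
force: [0.8, 0.6, -0.8]
width: 0.0174
grip_force: 59.4
```

Run:
```python
from h import *
f,s=snap("w3");print(s["ee_pos"],s["tcp_rot"],s["joint_positions"],s["width"],s["grip_force"])
print(to(s,HB+(.11-.0014)*n-.09*ux,hang), proj(f,HB,s),proj(f,HB+.054*n,s))
```

```text
[ 0.498  -0.1202  0.1988] [ 0.9102 -0.2949  0.275   0.0944] [-0.5792  0.4175  0.7843  2.3112  0.7291  0.015  -2.8408] 0.017357009797555764 59.39052707194833
(array([-0.278 , -0.1982, -1.1414]), array([-0.0045, -0.0227,  0.0067])) [322.548   97.1669] [324.8266  95.2493]
```

View pics/w3.png

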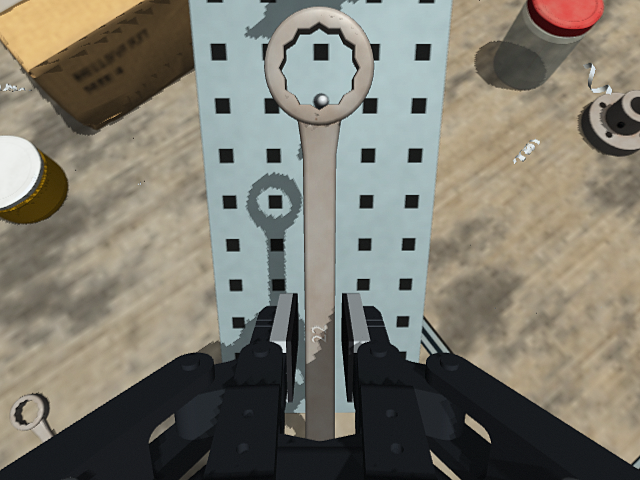

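```bash
cat > fk.py <<'E'
from h import *
from scipy.optimize import least_squares
import itertools
D=[([1.32149057,.61595926,-.01262921,1.42494275,.0081144,1.10340808,-.04041291],[.14346541,-.63316117,.23009761],[.993796287,.111207738,-.000171,-.0013225]),
([.47849216,-.12726204,-.15098492,2.05573512,.25157159,.64329124,-2.02494235],[.39981692,-.2042667,.41931774],[.90907157,-.29091726,.28375676,.09185932]),
([-.1528,.4465,-.5448,1.8079,.2775,.9593,-2.4421],[.4535,.2393,.2314],[.9996,-.0286,.0018,-.0011]),
([-.3136,.7848,-.3257,1.9822,.5411,.4534,-2.6533],[.4639,.2434,.0031],[.9998,-.0202,.0023,-.0018]),
([-.5792,.4175,.7843,2.3112,.7291,.015,-2.8408],[.498,-.1202,.1988],[.9102,-.2949,.275,.0944])]
def fk(q,p,sg):
    # p: d1,a1,d3,a3,d5,a5,d7, yaw0
    T=R.identity();x=np.array([0,0,p[0]])
    T=R.from_euler('z',sg[0]*q[0])*R.from_euler('y',q[1]);x=x+R.from_euler('z',sg[0]*q[0]).apply([p[1],0,0])
    T=T*R.from_euler('z',sg[1]*q[2]);x=x+T.apply([p[3],0,p[2]])
    T=T*R.from_euler('y',q[3]);T=T*R.from_euler('z',sg[2]*q[4]);x=x+T.apply([p[5],0,p[4]])
    T=T*R.from_euler('y',q[5]);x=x+T.apply([p[8],0,p[6]]);T=T*R.from_euler('z',sg[3]*q[6]+p[7])
    return x,T
def fit():
    best=None
    for sg in itertools.product([1,-1],repeat=4):
      for y0 in(-1.57,0,1.57,3.1):
        def res(p):
            o=[]
            for q,x,r in D:
                X,T=fk(q,p,sg);o+=list(X-x)+list((T*R.from_quat(r).inv()).as_rotvec()*.3)
            return o
        r=least_squares(res,[.3,0,.4,0,.4,0,.2,y0,0])
        if best is None or r.cost<best[0]:best=(r.cost,r.x,sg,np.array(r.fun).reshape(-1,6))
    return best
if __name__=="__main__":
    b=fit();print(b);np.savez("fk.npz",p=b[1],sg=b[2])
E
python3 fk.py
```

```text
(np.float64(0.0003100102724568544), array([ 0.2703,  0.0108,  0.5826, -0.0078,  0.3804,  0.0087,  0.3399,
        1.5708,  0.0259]), (-1, -1, -1, -1), array([[ 0.0209,  0.0049,  0.0004, -0.    ,  0.    ,  0.    ],
       [ 0.0045,  0.0062, -0.0062, -0.    ,  0.    ,  0.    ],
       [-0.0048,  0.0009,  0.003 , -0.    ,  0.    ,  0.    ],
       [ 0.0041,  0.0001, -0.0003, -0.    , -0.    ,  0.    ],
       [-0.    , -0.0016,  0.0032,  0.    ,  0.    , -0.    ]]))
```

```bash
cat > ik.py <<'E'
from fk import *
def fk2(q,p):
    T1=R.from_euler('z',-q[0]);x=np.array([0,0,p[0]])+T1.apply([0,p[1],0])
    T=T1*R.from_euler('y',q[1])*R.from_euler('z',-q[2]);x=x+T.apply([p[3],p[9],p[2]])
    T=T*R.from_euler('y',q[3])*R.from_euler('z',-q[4]);x=x+T.apply([p[5],p[7],p[4]])
    T=T*R.from_euler('y',q[5]);x=x+T.apply([0,p[8],p[6]])
    return x,T*R.from_euler('z',-q[6]+np.pi/2)
r=least_squares(lambda p:np.concatenate([fk2(q,p)[0]-x for q,x,_ in D]),[.27,0,.58,0,.38,0,.34,0,0,0])
P=r.x
lo=np.array([-3.12,-.3,-1.34,.26,-1.36,.01,-2.84]);hi=np.array([3.12,2.06,1.32,2.42,4.5,1.98,2.84])
def ik(pos,rot,seeds=12):
    rng=np.random.default_rng(0);best=None
    for k in range(seeds):
        q0=lo+(hi-lo)*rng.uniform(.1,.9,7);q0[0]=rng.uniform(-.8,.8);q0[2]*=.5
        f=lambda q:np.concatenate([(fk2(q,P)[0]-pos)*10,(fk2(q,P)[1]*rot.inv()).as_rotvec()*3,
            .003*np.maximum(0,.25-(q-lo))/.1,.003*np.maximum(0,.25-(hi-q))/.1])
        s=least_squares(f,q0,bounds=(lo,hi))
        e=np.linalg.norm(fk2(s.x,P)[0]-pos);a=np.linalg.norm((fk2(s.x,P)[1]*rot.inv()).as_rotvec())
        m=np.minimum(s.x-lo,hi-s.x)[[1,2,3,4,5,6]].min()
        if best is None or (e<.002,m)>(best[0]<.002,best[2]):best=(e,a,m,s.x)
    return best
if __name__=="__main__":
    print(P,np.abs(r.fun).max())
    Z=R.from_euler('z',np.pi)
    for fl in(0,1):
      for d in(.09,.05):
        for tilt in(0,.2,.35):
          rot=R.from_rotvec(-tilt*np.array([np.sin(psi),-np.cos(psi),0]))*hang*(Z if fl else R.identity())
          zt=rot.as_matrix()[:,2];xt=rot.as_matrix()[:,0]*(-1 if fl else 1)
          for h in(.08,.008):
            b=ik(HB+h*n-d*xt,rot);print(fl,d,tilt,round(np.degrees(np.arccos(-zt[2])),1),h,b[0].round(4),b[1].round(3),b[2].round(2),b[3].round(2))
E
python3 ik.py
```

```text
[ 0.2556 -0.0122  0.5503 -0.0001  0.3722 -0.      0.3061 -0.8667  0.8665
 -0.0095] 3.203049090333421e-05
0 0.09 0 35.0 0.08 0.0 0.0 0.11 [ 0.75  0.64 -1.09  2.31  1.7   0.95  2.53]
0 0.09 0 35.0 0.008 0.0 0.0 0.15 [ 0.76  0.85 -1.09  2.27  1.86  1.07  2.51]
0 0.09 0.2 23.5 0.08 0.0 0.0 0.23 [-0.05  0.37  0.18  2.19  0.54  0.27 -2.59]
0 0.09 0.2 23.5 0.008 0.0 0.0 0.19 [-0.31  0.6   0.65  2.16 -1.13  0.2  -0.92]
0 0.09 0.35 14.9 0.08 0.0 0.0 0.35 [ 0.33  0.38 -0.27  2.06  0.46  0.54 -2.49]
0 0.09 0.35 14.9 0.008 0.0 0.0 0.37 [-0.27  0.59  0.66  2.05 -0.65  0.43 -1.36]
0 0.05 0 35.0 0.08 0.0 0.0 0.19 [ 0.17  0.4  -0.14  2.23  1.64  0.37  2.6 ]
0 0.05 0 35.0 0.008 0.0 0.0 0.24 [ 0.7   0.72 -0.89  2.18  1.8   0.84  2.59]
0 0.05 0.2 23.5 0.08 0.0 0.0 0.32 [-0.39  0.47  0.74  2.1  -0.49  0.33 -1.53]
0 0.05 0.2 23.5 0.008 0.0 0.0 0.25 [-0.26  0.61  0.64  2.06 -0.83  0.26 -1.19]
0 0.05 0.35 14.9 0.08 0.0 0.0 0.44 [-0.31  0.47  0.69  1.98 -0.39  0.57 -1.6 ]
0 0.05 0.35 14.9 0.008 0.0 0.0 0.48 [-0.26  0.64  0.73  1.94 -0.68  0.53 -1.32]
1 0.09 0 35.0 0.08 0.0 0.0 0.11 [ 0.75  0.64 -1.09  2.31 
[... 178 characters left out ...]
09 0.2 23.5 0.008 0.0 0.0 0.28 [ 0.58  0.6  -0.66  2.14  1.4   0.57 -0.23]
1 0.09 0.35 14.9 0.08 0.0 0.0 0.37 [ 0.68  0.46 -0.77  2.05  0.79  0.69  0.34]
1 0.09 0.35 14.9 0.008 0.0 0.0 0.4 [ 0.58  0.57 -0.61  2.02  0.9   0.58  0.28]
1 0.05 0 35.0 0.08 0.0 0.0 0.21 [ 0.8   0.62 -1.09  2.21  1.62  0.9  -0.45]
1 0.05 0 35.0 0.008 0.0 0.0 0.24 [ 0.8   0.82 -1.09  2.18  1.79  1.01 -0.5 ]
1 0.05 0.2 23.5 0.08 0.0 0.0 0.35 [ 0.68  0.48 -0.79  2.07  1.09  0.65  0.08]
1 0.05 0.2 23.5 0.008 0.0 0.0 0.38 [ 0.57  0.59 -0.6   2.04  1.23  0.55 -0.01]
1 0.05 0.35 14.9 0.08 0.0 0.0 0.47 [ 0.74  0.51 -0.83  1.95  0.8   0.77  0.39]
1 0.05 0.35 14.9 0.008 0.0 0.0 0.5 [ 0.58  0.59 -0.58  1.92  0.8   0.62  0.43]
```

```bash
cat > a.py <<'E'
from ik import *
from station import arm
f1=dict(np.load("w1.npz"));f3=dict(np.load("w3.npz"))
tip=cross(ray(f1,(201,208.6),f1),ray(f3,(321,100),f3));print("tip",tip,"nominal",HB+.054*n,"base from tip",tip-.054*n,(tip-HB-.054*n)@np.stack([ux,uy,n],1))
Rt=R.from_quat(f3["tcp_rot"]).as_matrix();p,d=ray(f3,(320,62),f3);p=Rt.T@(p-f3["ee_pos"]);d=Rt.T@d
ring=p+d*((-.0059-p[2])/d[2]);ring[2]+=.0045;print("ring in tool",ring)
s=arm.observe();q=s["joint_positions"]
HBn=tip-.0535*n
def local(q,pos,rot):
    f=lambda x:np.concatenate([(fk2(x,P)[0]-pos)*30,(fk2(x,P)[1]*rot.inv()).as_rotvec()*10,.05*(x-q)])
    return least_squares(f,np.clip(q,lo+.001,hi-.001),bounds=(lo,hi)).x
for dl in(.2,.3):
  rot=R.from_rotvec(-dl*np.array([np.sin(psi),-np.cos(psi),0]))*hang;qq=q
  for h in(.1,.08,.06,.04,.02,.009):
    pos=HBn+h*n-rot.apply(ring);qq=local(qq,pos,rot);x,T=fk2(qq,P)
    print(dl,h,*to(s,pos,rot),qq.round(2),np.linalg.norm(x-pos).round(4))
E
python3 a.py
```

```text
tip [ 0.5823 -0.1827  0.1888] nominal [ 0.5805 -0.1834  0.1942] base from tip [ 0.6074 -0.2008  0.1446] [-0.0023  0.0016 -0.005 ]
ring in tool [ 0.0909  0.     -0.0014]
0.2 0.1 [-0.5166  0.0168 -0.9283] [0.111  0.1399 0.0035] [-0.14  0.35  0.27  2.2   0.42  0.27 -2.48] 0.0
0.2 0.08 [ 0.4151 -0.6525 -2.5667] [0.111  0.1399 0.0035] [-0.12  0.39  0.28  2.19  0.42  0.23 -2.48] 0.0
0.2 0.06 [ 1.3468 -1.3219 -4.2051] [0.111  0.1399 0.0035] [-0.11  0.44  0.28  2.19  0.42  0.19 -2.47] 0.0
0.2 0.04 [ 2.2784 -1.9912 -5.8435] [0.111  0.1399 0.0035] [-0.09  0.48  0.28  2.18  0.43  0.15 -2.47] 0.0
0.2 0.02 [ 3.2101 -2.6606 -7.4819] [0.111  0.1399 0.0035] [-0.08  0.52  0.28  2.17  0.43  0.11 -2.47] 0.0
0.2 0.009 [ 3.7225 -3.0288 -8.383 ] [0.111  0.1399 0.0035] [-0.07  0.55  0.28  2.16  0.43  0.09 -2.47] 0.0
0.3 0.1 [-0.7877  0.2116 -0.0833] [0.1695 0.221  0.0031] [-0.06  0.34  0.2   2.12  0.2   0.42 -2.24] 0.0
0.3 0.08 [ 0.144  -0.4577 -1.7217] [0.1695 0.221  0.0031] [-0.03  0.38  0.19  2.11  0.19  0.38 -2.22] 0.0
0.3 0.06 [ 1.0756 -1.1271 -3.3601] [0.1695 0.221  0.0031] [-0.01  0.42  0.19  2.11  0.19  0.35 -2.21] 0.0
0.3 0.04 [ 2.0073 -1.7965 -4.9985] [0.1695 0.221  0.0031] [ 0.01  0.46  0.18  2.1   0.19  0.31 -2.21] 0.0
0.3 0.02 [ 2.939  -2.4658 -6.6369] [0.1695 0.221  0.0031] [ 0.02  0.5   0.17  2.09  0.19  0.28 -2.2 ] 0.0
0.3 0.009 [ 3.4514 -2.834  -7.538 ] [0.1695 0.221  0.0031] [ 0.03  0.53  0.17  2.08  0.19  0.26 -2.2 ] 0.0
```

step_arm --increments '[[[-0.3,0,0,0.05,0.06,0,-1],[-0.5,0.1,0,0.1,0.12,0,-1],[-0.6,0.1,0,0.14,0.18,0.003,-1],[-0.6,0.1,0,0.14,0.18,0.003,-1],[-0.6,0.1,0,0.14,0.18,0.003,-1]]]'

```text
time: 6.92
ee_pos: [0.4918, -0.1189, 0.1985]
tcp_rot: [0.936, -0.302, 0.171, 0.056]
force: [0.1, 0.1, -1.4]
width: 0.0175
grip_force: 59.4
```

```bash
cat > b.py <<'E'
from ik import *
from station import arm
import sys
HBn=np.array([.6068,-.2012,.1475]);ring=np.array([.0909,0,-.0014])
s=arm.observe();dl=.25
rot=R.from_rotvec(-dl*np.array([np.sin(psi),-np.cos(psi),0]))*hang
print(s["time"],s["ee_pos"],s["joint_positions"],s["grip_force"])
c=s["ee_pos"]+R.from_quat(s["tcp_rot"]).apply(ring);print("ring in hook frame",(c-HBn)@np.stack([ux,uy,n],1))
for h in(.08,.06,.03,.01): print(h,*to(s,HBn+h*n-rot.apply(ring),rot))
E
python3 b.py
```

```text
6.925 [ 0.4918 -0.1189  0.1985] [ 0.0558  0.3268  0.0341  2.1476  0.4679  0.3924 -2.5184] 59.376884196310584
ring in hook frame [ 0.0019 -0.0004  0.1019]
0.08 [ 0.903  -0.6155 -1.8872] [0.0023 0.0003 0.002 ]
0.06 [ 1.8346 -1.2849 -3.5256] [0.0023 0.0003 0.002 ]
0.03 [ 3.2321 -2.2889 -5.9832] [0.0023 0.0003 0.002 ]
0.01 [ 4.1638 -2.9583 -7.6216] [0.0023 0.0003 0.002 ]
```

step_arm --increments '[[[0.9,-0.6,-1.9,0,0,0,-1],[1.8,-1.3,-3.5,0,0,0,-1],[2.5,-1.8,-4.7,0,0,0,-1],[3.2,-2.3,-6.0,0,0,0,-1],[3.7,-2.6,-6.8,0,0,0,-1],[4.05,-2.9,-7.4,0,0,0,-1],[4.05,-2.9,-7.4,0,0,0,-1]]]'

```text
time: 7.8
ee_pos: [0.533, -0.1484, 0.1243]
tcp_rot: [0.936, -0.302, 0.171, 0.056]
force: [-0.5, -0.1, -0.7]
width: 0.0172
grip_force: 59.4
```

```bash
python3 b.py;python3 - <<'E'
from h import *
f,s=snap("w4");print(s["force"])
E
```

```text
7.8 [ 0.533  -0.1484  0.1243] [ 0.0618  0.5159  0.1109  2.118   0.5339  0.2169 -2.5522] 59.3809157792748
ring in hook frame [ 0.0008 -0.0003  0.012 ]
0.08 [-3.2148  2.3286  5.5286] [ 0.0019 -0.0003  0.0024]
0.06 [-2.2831  1.6593  3.8902] [ 0.0019 -0.0003  0.0024]
0.03 [-0.8856  0.6552  1.4326] [ 0.0019 -0.0003  0.0024]
0.01 [ 0.0461 -0.0142 -0.2058] [ 0.0019 -0.0003  0.0024]
[-0.5433 -0.1407 -0.7365]
```

View pics/w4.png

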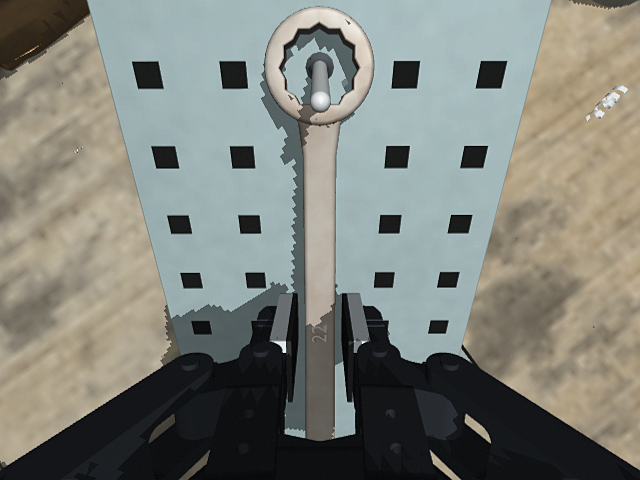

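step_arm --increments '[[[0,0,0,0,0,0,-0.4],[0,0,0,0,0,0,0.2],[0,0,0,0,0,0,0.6],[0,0,0,0,0,0,0.6],[-1.4,1.0,2.5,0,0,0,0.6],[-3,2.1,5.2,0,0,0,0.6],[-5,3.5,8.5,0,0,0,0.6],[-6,4.3,12,0,0,0,0.6],[-6,4.3,12,0,0,0,0.6]]]'

```text
time: 8.98
ee_pos: [0.474, -0.1046, 0.2475]
tcp_rot: [0.936, -0.302, 0.174, 0.055]
force: [0.3, -0.1, -0.0]
width: 0.0676
grip_force: 0.0
```

```bash
cat > c.py <<'E'
import sys
from ik import *
f,s=snap(sys.argv[1]);HBn=np.array([.6068,-.2012,.1475]);B=np.stack([ux,uy,n],1)
C=(cloud(f,s)-HBn)@B;ok=f["z_map"]>0
print(s["time"],s["ee_pos"],s["joint_positions"])
# height profile of what lies on the panel, in the hook frame
for x in np.arange(.04,-.21,-.02):
    m=ok&(abs(C[...,0]-x)<.004)&(abs(C[...,1])<.07)&(C[...,2]>.0055)&(C[...,2]<.1)
    q=C[m]
    if len(q):print(round(x,3),len(q),"y",np.percentile(q[:,1],[2,50,98]),"z",np.percentile(q[:,2],[10,50,90]))
E
python3 c.py w5
python3 - <<'E'
from ik import *
s=0
Z=R.from_euler('z',np.pi)
for nm,ring,yaw in[("17",[.588,.1053],.11),("13",[.5465,.3641],-.045)]:
  for fl in(0,1):
    e=np.array([np.cos(yaw),np.sin(yaw)]);pos=np.array([*(np.array(ring)-.065*e),.002])
    b=ik(pos,down(yaw)*(Z if fl else R.identity()));print(nm,fl,pos,b)
E
```

```text
8.975 [ 0.474  -0.1046  0.2475] [ 0.0692  0.2189 -0.0238  2.124   0.4108  0.5223 -2.4778]
0.02 1 y [-0.0563 -0.0563 -0.0563] z [0.0057 0.0057 0.0057]
0.0 547 y [-0.0144 -0.0004  0.0142] z [0.0106 0.012  0.055 ]
-0.02 354 y [-0.0153 -0.0004  0.0147] z [0.0091 0.0115 0.0126]
-0.04 187 y [-0.0057 -0.0007  0.0049] z [0.008  0.0091 0.01  ]
-0.06 169 y [-0.0059 -0.0008  0.0051] z [0.0078 0.0089 0.0098]
-0.08 161 y [-0.0061 -0.0008  0.0053] z [0.0077 0.0086 0.0096]
-0.1 140 y [-0.0064 -0.0008  0.0047] z [0.0076 0.0085 0.0096]
-0.12 130 y [-0.0066 -0.0009  0.0048] z [0.0077 0.0084 0.0093]
-0.14 120 y [-0.0068 -0.0009  0.005 ] z [0.0074 0.0084 0.0092]
-0.16 118 y [-0.007  -0.0009  0.0051] z [0.0075 0.0085 0.0095]
-0.18 216 y [-0.0135 -0.001   0.0115] z [0.0075 0.0093 0.0105]
-0.2 153 y [-0.0219 -0.012   0.0199] z [0.0092 0.0099 0.0107]
17 0 [0.5234 0.0982 0.002 ] (np.float64(1.111068954454433e-10), np.float64(3.997194998948661e-10), np.float64(0.46712584945837876), array([-0.0029,  0.7983, -0.3483,  1.9529,  0.5523,  0.4846, -2.2111]))
17 1 [0.5234 0.0982 0.002 ] (np.float64(6.124734307815436e-11), np.float64(2.208893523995304e-10), np.float64(0.47457019809273926), array([ 0.2311,  0.9008, -0.7442,  1.9454,  0.9661,  0.7016,  0.557 ]))
13 0 [0.4816 0.367  0.002 ] (np.float64(3.140418367014225e-11), np.float64(1.160468647555935e-10), np.float64(0.65784883757641), array([-1.0018,  0.9075,  0.5388,  1.7595, -0.7022,  0.6764, -1.6818]))
13 1 [0.4816 0.367  0.002 ] (np.float64(2.2949604851023713e-15), np.float64(4.231479509724316e-15), np.float64(0.6827223247237606), array([-0.3624,  0.9048, -0.5532,  1.7373,  0.6921,  0.7041,  0.2355]))
```

Run:
```python
from h import *
from station import arm
s=arm.observe();print(to(s,[.5234,.0982,.06],down(.11)))
```

```text
(array([  5.007 ,  20.3267, -18.584 ]), array([0.0947, 0.3606, 0.7266]))
```

step_arm --increments '[[[0,4,0,0.01,0.05,0.11,0.2],[1,9,0,0.03,0.11,0.22,0.2],[2,14,-3,0.05,0.18,0.36,0.2],[3,18,-7,0.07,0.26,0.5,0.2],[4,20,-12,0.085,0.32,0.65,0.2],[5,20.3,-16,0.095,0.36,0.727,0.2],[5,20.3,-18.6,0.095,0.36,0.727,0],[5,20.3,-18.6,0.095,0.36,0.727,0]]]'

```text
time: 10.02
ee_pos: [0.5207, 0.0968, 0.0552]
tcp_rot: [0.998, 0.055, -0.005, 0.001]
force: [0.3, 0.7, 0.5]
width: 0.0427
grip_force: 0.0
```

Run:
```python
from h import *
f,s=snap("w6");print(s["time"],s["joint_positions"],s["ee_pos"]);print(to(s,[.5234,.0982,.002],down(.11)))
C=cloud(f,s);ok=f["z_map"]>0
for x in np.arange(.53,.61,.01):
    q=C[ok&(abs(C[...,0]-x)<.003)&(abs(C[...,1]-.1)<.04)&(C[...,2]>.0035)&(C[...,2]<.015)]
    if len(q):print(round(x,3),len(q),"y",np.percentile(q[:,1],[2,50,98]),"z",np.median(q[:,2]))
```

```text
10.025 [-0.0287  0.698  -0.3036  1.9312  0.3618  0.5757 -2.0343] [0.5207 0.0968 0.0552]
(array([ 0.27  ,  0.1375, -5.3226]), array([ 0.0032, -0.0095, -0.0001]))
0.53 189 y [0.0932 0.0974 0.1017] z 0.005027528307343626
0.54 203 y [0.0943 0.0986 0.1028] z 0.005002925485452309
0.55 215 y [0.0953 0.0996 0.1041] z 0.0051252686672977055
0.56 223 y [0.0965 0.1008 0.1052] z 0.005253567494095807
0.57 255 y [0.0974 0.102  0.1068] z 0.00553600439493554
0.58 418 y [0.0931 0.1042 0.1149] z 0.007838893946212538
0.59 271 y [0.0909 0.0958 0.1172] z 0.00779086517365124
0.6 369 y [0.0951 0.104  0.113 ] z 0.007820394046678725
```

step_arm --increments '[[[0.2,0,-3.5,0,-0.01,0,0],[0.2,0,-5.0,0,-0.01,0,0],[0.2,0,-5.4,0,-0.01,0,0],[0.2,0,-5.4,0,-0.01,0,-0.6],[0.2,0,-5.4,0,-0.01,0,-1],[0.2,0,-5.4,0,-0.01,0,-1],[0.2,0,-5.4,0,-0.01,0,-1]]]'

```text
time: 10.95
ee_pos: [0.5257, 0.0981, 0.0059]
tcp_rot: [0.998, 0.055, 0.005, 0.001]
force: [-0.3, -0.3, 6.5]
width: 0.011
grip_force: 59.1
```

```bash
cat > d.py <<'E'
from ik import *
from station import arm
import sys
# argv: ring tool x,y,z ; delta tilt
HBn=np.array([.6068,-.2012,.1475]);ring=np.array([float(v) for v in sys.argv[1:4]]);dl=float(sys.argv[4])
s=arm.observe();B=np.stack([ux,uy,n],1)
rot=R.from_rotvec(-dl*np.array([np.sin(psi),-np.cos(psi),0]))*hang
if ring[0]<0: rot=rot*R.from_euler('z',np.pi)
print(s["time"],s["ee_pos"],s["tcp_rot"],s["joint_positions"],s["grip_force"],s["force"])
c=s["ee_pos"]+R.from_quat(s["tcp_rot"]).apply(ring);print("ring world",c,"in hook frame",(c-HBn)@B)
for h in(.1,.08,.05,.03,.02,.01): print(h,*to(s,HBn+h*n-rot.apply(ring),rot))
E
python3 d.py .0665 0 -.002 .2
```

```text
10.95 [0.5257 0.0981 0.0059] [0.9985 0.0553 0.005  0.0008] [-0.0694  0.7773 -0.2443  1.9559  0.4122  0.4468 -2.0792] 59.056841545134375 [-0.3138 -0.267   6.5068]
ring world [0.5918 0.1054 0.0085] in hook frame [-0.2363  0.2403 -0.0042]
0.1 [ -1.4345 -23.0719  19.5176] [-0.1017 -0.3971 -0.7233]
0.08 [ -0.5028 -23.7413  17.8792] [-0.1017 -0.3971 -0.7233]
0.05 [  0.8947 -24.7453  15.4216] [-0.1017 -0.3971 -0.7233]
0.03 [  1.8263 -25.4147  13.7832] [-0.1017 -0.3971 -0.7233]
0.02 [  2.2922 -25.7494  12.964 ] [-0.1017 -0.3971 -0.7233]
0.01 [  2.758  -26.084   12.1448] [-0.1017 -0.3971 -0.7233]
```

```bash
python3 d.py .063 0 .0014 .25 | tail -6
```

```text
0.1 [ -1.3752 -23.1145  20.2636] [-0.0888 -0.3477 -0.7257]
0.08 [ -0.4435 -23.7839  18.6252] [-0.0888 -0.3477 -0.7257]
0.05 [  0.954  -24.7879  16.1676] [-0.0888 -0.3477 -0.7257]
0.03 [  1.8856 -25.4573  14.5292] [-0.0888 -0.3477 -0.7257]
0.02 [  2.3515 -25.792   13.71  ] [-0.0888 -0.3477 -0.7257]
0.01 [  2.8173 -26.1266  12.8908] [-0.0888 -0.3477 -0.7257]
```

step_arm --increments '[[[-0.5,0,5,0,0,0,-1],[-2,-2,10.5,0,0,0,-1],[-3,-5,16,-0.015,-0.06,-0.12,-1],[-3,-9,21,-0.035,-0.13,-0.27,-1],[-3,-14,22,-0.055,-0.21,-0.42,-1],[-2,-19,22,-0.075,-0.28,-0.58,-1],[-1.4,-22,21,-0.089,-0.348,-0.726,-1],[-1.4,-23.1,20.3,-0.089,-0.348,-0.726,-1],[-1.4,-23.1,20.3,-0.089,-0.348,-0.726,-1],[-1.4,-23.1,20.3,-0.089,-0.348,-0.726,-1]]]'

```text
time: 12.2
ee_pos: [0.5115, -0.1319, 0.2078]
tcp_rot: [0.937, -0.301, 0.17, 0.054]
force: [0.1, 0.8, -1.5]
width: 0.0107
grip_force: 57.8
```

```bash
python3 d.py .063 0 .0014 .25
cat > e.py <<'E'
import sys
from h import *
f,s=snap(sys.argv[1]);Rt=R.from_quat(s["tcp_rot"]).as_matrix();C=(cloud(f,s)-s["ee_pos"])@Rt;ok=f["z_map"]>0
m=(ok&(abs(C[...,2])<.014)&(abs(C[...,1])<.03)&(abs(C[...,0])>.03)&(abs(C[...,0])<.13)).astype(np.uint8)
print("top z by x",[(round(x,3),C[(m>0)&(abs(abs(C[...,0])-x)<.003)][:,2].mean().round(4)) for x in(.035,.045,.055,.07,.08)])
cn,hi=cv2.findContours(m,cv2.RETR_CCOMP,cv2.CHAIN_APPROX_NONE)
for c,h in zip(cn,hi[0]):
    if h[3]>=0 and cv2.contourArea(c)>100:
        P=c.reshape(-1,2);(u,v),r=cv2.minEnclosingCircle(c);M=cv2.moments(c);uv=(M["m10"]/M["m00"],M["m01"]/M["m00"])
        p,d=ray(f,uv,s);p=Rt.T@(p-s["ee_pos"]);d=Rt.T@d;zt=C[m>0][:,2].min() if 0 else np.median(C[(m>0)&(abs(abs(C[...,0])-.075)<.01)][:,2])
        print("hole px",uv,r,"tool",p+d*((zt-p[2])/d[2]),"area d mm",2*np.sqrt(cv2.contourArea(c)/np.pi)*f["z_map"][m>0].mean()/f["fx"]*1000)
E
python3 e.py w7
```

```text
12.2 [ 0.5115 -0.1319  0.2078] [ 0.9369 -0.3005  0.17    0.0541] [ 0.1283  0.3408 -0.0216  2.0812  0.4328  0.4392 -2.4499] 57.776460931545444 [ 0.0717  0.8397 -1.4582]
ring world [ 0.5599 -0.1665  0.2286] in hook frame [-0.0013  0.0008  0.0999]
0.1 [ 0.0406 -0.1149  0.0687] [-0.0018 -0.0013 -0.0024]
0.08 [ 0.9723 -0.7843 -1.5697] [-0.0018 -0.0013 -0.0024]
0.05 [ 2.3698 -1.7883 -4.0273] [-0.0018 -0.0013 -0.0024]
0.03 [ 3.3015 -2.4577 -5.6657] [-0.0018 -0.0013 -0.0024]
0.02 [ 3.7673 -2.7924 -6.4849] [-0.0018 -0.0013 -0.0024]
0.01 [ 4.2332 -3.1271 -7.3041] [-0.0018 -0.0013 -0.0024]
top z by x [(0.035, np.float64(0.0009)), (0.045, np.float64(0.0006)), (0.055, np.float64(-0.0006)), (0.07, np.float64(-0.002)), (0.08, np.float64(nan))]
hole px (319.2727487034418, 151.33514065692282) 27.73714828491211 tool [ 0.0634 -0.0002 -0.002 ] area d mm 19.286837899384274e.py:5: RuntimeWarning: Mean of empty slice.
  print("top z by x",[(round(x,3),C[(m>0)&(abs(abs(C[...,0])-x)<.003)][:,2].mean().round(4)) for x in(.035,.045,.055,.07,.08)])
  ret = ret.dtype.type(ret / rcount)
```

step_arm --increments '[[[1.0,-0.8,-1.6,0,0,0,-1],[1.7,-1.3,-2.8,0,0,0,-1],[2.4,-1.8,-4.0,0,0,0,-1],[3.0,-2.2,-5.1,0,0,0,-1],[3.5,-2.6,-6.0,0,0,0,-1],[3.7,-2.7,-6.3,0,0,0,-1],[3.7,-2.7,-6.3,0,0,0,-1]]]'

```text
time: 13.12
ee_pos: [0.548, -0.16, 0.1445]
tcp_rot: [0.937, -0.302, 0.17, 0.055]
force: [-1.0, 0.4, -1.0]
width: 0.011
grip_force: 57.8
```

```bash
python3 d.py .0634 0 .002 .25|head -3; python3 -W ignore e.py w8
python3 - <<'E'
from h import *
f=dict(np.load("w8.npz"));print(proj(f,[.6068,-.2012,.1475],f),proj(f,np.array([.6068,-.2012,.1475])+.0535*n,f))
E
```

```text
13.125 [ 0.548  -0.16    0.1445] [ 0.9365 -0.3017  0.1699  0.0548] [ 0.1366  0.4967  0.0357  2.0521  0.485   0.302  -2.4722] 57.78003808741232 [-0.9722  0.442  -0.978 ]
ring world [ 0.5968 -0.1951  0.1649] in hook frame [ 0.0004 -0.0009  0.021 ]
0.1 [-3.6561  2.7323  6.4397] [-0.001  -0.0017  0.0003]
top z by x [(0.035, np.float64(0.0009)), (0.045, np.float64(0.0008)), (0.055, np.float64(0.0015)), (0.07, np.float64(0.0024)), (0.08, np.float64(0.0136))]
hole px (318.4782165085195, 167.89674523007855) 34.318973541259766 tool [ 0.0577 -0.0005 -0.0015] area d mm 16.15894685747674
[317.4988 133.3391] [316.9932 190.5496]
```

step_arm --increments '[[[0,0,0,0,0,0,-0.4],[0,0,0,0,0,0,0.2],[0,0,0,0,0,0,0.5],[0,0,0,0,0,0,0.5],[-1.4,1.0,2.5,0,0,0,0.5],[-3,2.1,5.2,0,0,0,0.5],[-5,3.5,8.5,0,0,0,0.5],[-7,5,11,0,0,0,0.5],[-7,5,11,0,0,0,0.5]]]'

```text
time: 14.3
ee_pos: [0.4781, -0.1092, 0.2567]
tcp_rot: [0.936, -0.301, 0.172, 0.054]
force: [0.1, -0.0, -0.4]
width: 0.064
grip_force: 0.0
```

```bash
python3 c.py w9
python3 - <<'E'
from h import *
from station import arm
s=arm.observe();print(to(s,[.49,.36,.14],down(-.05)))
E
```

```text
14.3 [ 0.4781 -0.1092  0.2567] [ 0.1134  0.2142 -0.061   2.0952  0.3912  0.5556 -2.4422]
0.02 2 y [-0.0048 -0.0016  0.0015] z [0.0056 0.0057 0.0058]
0.0 548 y [-0.0144  0.0002  0.0138] z [0.0112 0.0209 0.0547]
-0.02 448 y [-0.0149 -0.0004  0.0142] z [0.0111 0.0174 0.0211]
-0.04 180 y [-0.0055 -0.0001  0.0054] z [0.0083 0.0175 0.0185]
-0.06 155 y [-0.0057 -0.0004  0.0049] z [0.0088 0.0172 0.0183]
-0.08 143 y [-0.0059 -0.0004  0.005 ] z [0.0085 0.0166 0.0176]
-0.1 137 y [-0.0061 -0.0005  0.0052] z [0.0081 0.0165 0.0173]
-0.12 127 y [-0.0063 -0.0005  0.0054] z [0.0078 0.0161 0.0172]
-0.14 119 y [-0.0065 -0.0005  0.0055] z [0.008  0.0158 0.0167]
-0.16 212 y [-0.0162 -0.0027  0.0151] z [0.0161 0.0173 0.018 ]
-0.18 184 y [-0.0131 -0.0001  0.0115] z [0.0082 0.0099 0.0172]
-0.2 142 y [-0.022  -0.0126  0.02  ] z [0.009  0.01   0.0107]
(array([  1.1813,  46.995 , -11.5507]), array([0.1199, 0.3459, 0.5666]))
```

View pics/w9.png

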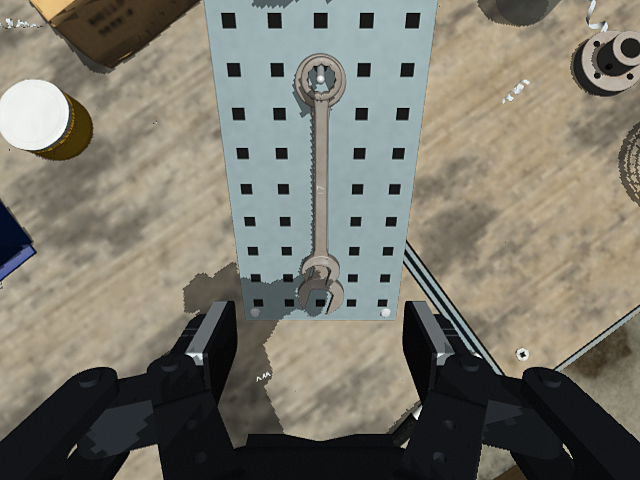

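step_arm --increments '[[[0,6,0,0.02,0.05,0.09,0.2],[0,12,0,0.04,0.11,0.19,0.2],[0.5,18,-1,0.06,0.18,0.3,0.2],[1,24,-3,0.08,0.25,0.4,0.2],[1.2,30,-6,0.1,0.3,0.5,0.2],[1.2,36,-9,0.12,0.346,0.567,0.2],[1.2,42,-11.5,0.12,0.346,0.567,0],[1.2,46,-11.5,0.12,0.346,0.567,0],[1.2,47,-11.5,0.12,0.346,0.567,0],[1.2,47,-11.5,0.12,0.346,0.567,0],[1.2,47,-11.5,0.12,0.346,0.567,0]]]'

```text
time: 15.72
ee_pos: [0.4911, 0.3571, 0.1391]
tcp_rot: [1.0, -0.027, -0.001, 0.002]
force: [0.5, 0.4, 1.0]
width: 0.0428
grip_force: 0.0
```

Run:
```python
from h import *
f,s=snap("w10");print(s["time"],s["joint_positions"],s["ee_pos"],s["tcp_rot"])
C=cloud(f,s);ok=f["z_map"]>0
for x in np.arange(.40,.575,.01):
    q=C[ok&(abs(C[...,0]-x)<.003)&(abs(C[...,1]-.367)<.03)&(C[...,2]>.0035)&(C[...,2]<.015)]
    if len(q):print(round(x,3),len(q),"y",np.percentile(q[:,1],[2,50,98]),"z",np.median(q[:,2]))
```

```text
15.725 [-0.4598  0.669  -0.341   1.6509  0.2757  0.8734 -2.5359] [0.4911 0.3571 0.1391] [ 0.9996 -0.0266 -0.001   0.0018]
0.4 39 y [0.3615 0.3657 0.3813] z 0.006191000365622423
0.41 106 y [0.3582 0.364  0.3831] z 0.006127734229246479
0.42 173 y [0.3609 0.3707 0.3802] z 0.005844307666928283
0.43 70 y [0.3663 0.3701 0.3733] z 0.004610310657220812
0.44 70 y [0.3665 0.3697 0.3734] z 0.004588673409358535
0.45 71 y [0.3658 0.3695 0.3728] z 0.004852678908896124
0.46 63 y [0.3659 0.369  0.3721] z 0.004598255919517791
0.47 67 y [0.3655 0.369  0.3721] z 0.004760483219639344
0.48 73 y [0.365  0.3684 0.3715] z 0.004713480081854682
0.49 73 y [0.3649 0.3679 0.3708] z 0.004777398845734915
0.5 80 y [0.3643 0.3673 0.3709] z 0.004868555980506506
0.51 77 y [0.3643 0.3673 0.3704] z 0.004940826142187271
0.52 84 y [0.3637 0.3667 0.3701] z 0.005169441651058815
0.53 90 y [0.3631 0.3665 0.3699] z 0.005283217477516755
0.54 148 y [0.357  0.3666 0.3749] z 0.007846607963614999
0.55 116 y [0.3561 0.3633 0.3758] z 0.0078195165271559
```

step_arm --increments '[[[0,1.1,-5,0,0,0.01,0],[0,1.1,-10,0,0,0.01,-0.1],[0,1.1,-13,0,0,0.01,-0.2],[0,1.1,-13.8,0,0,0.01,-0.2],[0,1.1,-13.8,0,0,0.01,-0.6],[0,1.1,-13.8,0,0,0.01,-1],[0,1.1,-13.8,0,0,0.01,-1],[0,1.1,-13.8,0,0,0.01,-1]]]'

```text
time: 16.77
ee_pos: [0.4909, 0.3714, 0.0032]
tcp_rot: [1.0, -0.02, 0.0, -0.0]
force: [-0.4, -1.1, 4.9]
width: 0.009
grip_force: 60.3
```

```bash
python3 d.py .055 0 .0005 .25
```

```text
16.775 [0.4909 0.3714 0.0032] [ 0.9998 -0.02    0.     -0.0001] [-0.5216  0.8605 -0.2715  1.7124  0.3585  0.6177 -2.6084] 60.27820568604511 [-0.4265 -1.0876  4.9105]
ring world [0.5458 0.3692 0.0027] in hook frame [-0.3963  0.4277  0.1006]
0.1 [  2.7407 -50.8978  20.7302] [-0.1193 -0.3459 -0.5766]
0.08 [  3.6724 -51.5672  19.0918] [-0.1193 -0.3459 -0.5766]
0.05 [  5.0699 -52.5712  16.6342] [-0.1193 -0.3459 -0.5766]
0.03 [  6.0016 -53.2406  14.9958] [-0.1193 -0.3459 -0.5766]
0.02 [  6.4675 -53.5752  14.1766] [-0.1193 -0.3459 -0.5766]
0.01 [  6.9333 -53.9099  13.3574] [-0.1193 -0.3459 -0.5766]
```

step_arm --increments '[[[0,-1,5,0,0,0,-1],[0,-4,10,0,0,0,-1],[0,-9,14,-0.01,-0.04,-0.06,-1],[0,-15,17,-0.03,-0.09,-0.15,-1],[0,-21,20,-0.05,-0.15,-0.25,-1],[0,-27,22,-0.07,-0.2,-0.33,-1],[0,-33,22,-0.09,-0.25,-0.42,-1],[0.5,-39,22,-0.11,-0.31,-0.52,-1],[1.5,-45,22,-0.119,-0.346,-0.577,-1],[2.7,-49,21,-0.119,-0.346,-0.577,-1],[2.7,-50.9,20.7,-0.119,-0.346,-0.577,-1],[2.7,-50.9,20.7,-0.119,-0.346,-0.577,-1]]]'

```text
time: 18.27
ee_pos: [0.516, -0.1398, 0.2083]
tcp_rot: [0.936, -0.304, 0.169, 0.056]
force: [0.2, -0.5, -0.7]
width: 0.0087
grip_force: 59.4
```

step_arm --increments '[[[0,0,0,0,0,0,-1]]]'

```text
time: 18.4
ee_pos: [0.517, -0.1365, 0.2088]
tcp_rot: [0.937, -0.301, 0.17, 0.055]
force: [-0.2, 0.5, -0.9]
width: 0.0088
grip_force: 59.4
```

```bash
python3 d.py .055 0 .0005 .25; python3 -W ignore e.py w11
```

```text
18.4 [ 0.517  -0.1365  0.2088] [ 0.9369 -0.3009  0.1696  0.0545] [ 0.1384  0.3482 -0.0239  2.0642  0.423   0.4472 -2.4321] 59.44669673277531 [-0.1981  0.4592 -0.881 ]
ring world [ 0.5591 -0.1666  0.2276] in hook frame [-0.0024  0.0003  0.0994]
0.1 [ 0.1237 -0.1135  0.1711] [-0.0014 -0.0021 -0.0015]
0.08 [ 1.0553 -0.7828 -1.4673] [-0.0014 -0.0021 -0.0015]
0.05 [ 2.4529 -1.7869 -3.9249] [-0.0014 -0.0021 -0.0015]
0.03 [ 3.3845 -2.4562 -5.5633] [-0.0014 -0.0021 -0.0015]
0.02 [ 3.8504 -2.7909 -6.3825] [-0.0014 -0.0021 -0.0015]
0.01 [ 4.3162 -3.1256 -7.2017] [-0.0014 -0.0021 -0.0015]
top z by x [(0.035, np.float64(-0.0019)), (0.045, np.float64(-0.0031)), (0.055, np.float64(-0.0034)), (0.07, np.float64(nan)), (0.08, np.float64(nan))]
hole px (319.08936170212763, 174.28992907801418) 21.000099182128906 tool [ 0.0555 -0.0003 -0.0021] area d mm 14.321955460579638
```

View pics/w11.png

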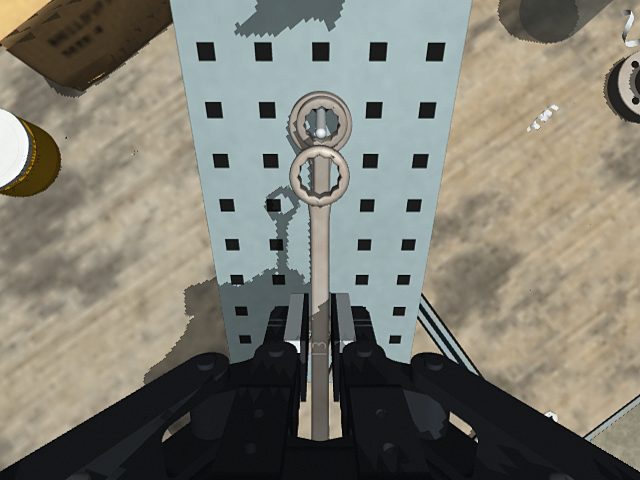

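step_arm --increments '[[[1.05,-0.8,-1.45,0,0,0,-1],[1.5,-1.1,-2.25,0,0,0,-1],[2.0,-1.45,-3.1,0,0,0,-1],[2.45,-1.8,-3.9,0,0,0,-1],[2.9,-2.1,-4.7,0,0,0,-1],[3.35,-2.4,-5.5,0,0,0,-1],[3.35,-2.4,-5.5,0,0,0,-1]]]'

```text
time: 19.32
ee_pos: [0.5503, -0.1624, 0.1528]
tcp_rot: [0.937, -0.302, 0.169, 0.055]
force: [0.2, -0.1, -1.5]
width: 0.0089
grip_force: 59.5
```

```bash
python3 d.py .0555 -.0003 .001 .25|head -2
python3 - <<'E'
from h import *
f,s=snap("w12");H=np.array([.6068,-.2012,.1475]);C=(cloud(f,s)-H)@np.stack([ux,uy,n],1)
m=(f["z_map"]>0)&(abs(C[...,:2]).max(-1)<.012)
print(s["force"],proj(f,H+.0535*n,s),C[m][:,2].max(),C[m&(C[...,2]>.045)].mean(0))
E
```

```text
19.325 [ 0.5503 -0.1624  0.1528] [ 0.9366 -0.302   0.169   0.0554] [ 0.1499  0.4862  0.0217  2.0349  0.4651  0.331  -2.4463] 59.45089920249302 [ 0.2398 -0.1049 -1.4683]
ring world [ 0.593  -0.1927  0.1713] in hook frame [ 0.0004 -0.0011  0.0288]
[ 0.2398 -0.1049 -1.4683] [315.4107 206.0019] 0.12709850927512006 [-0.0001 -0.0001  0.0529]
```

Threaded with no contact force and the tip visible through the ring. Releasing, then backing off.

step_arm --increments '[[[0,0,0,0,0,0,-0.4],[0,0,0,0,0,0,0.2],[0,0,0,0,0,0,0.5],[0,0,0,0,0,0,0.5],[-1.4,1.0,2.5,0,0,0,0.5],[-3,2.1,5.2,0,0,0,0],[-5,3.5,8.5,0,0,0,-1],[-7.5,5.2,13,0,0,0,-1],[-7.5,5.2,17,0,0,0,-1],[-7.5,5.2,20,0,0,0,-1],[-7.5,5.2,20,0,0,0,-1]]]'

```text
time: 20.75
ee_pos: [0.4767, -0.1102, 0.3565]
tcp_rot: [0.936, -0.302, 0.173, 0.055]
force: [-0.1, 0.1, -1.2]
width: -0.0001
grip_force: 0.0
```

```bash
python3 c.py w13
python3 - <<'E'
from h import *
f=dict(np.load("w13.npz"));H=np.array([.6068,-.2012,.1475]);B=np.stack([ux,uy,n],1);C=(cloud(f,f)-H)@B
im=f["pixels"].astype(int);m=(im[...,0]>110)&(im[...,1]<60)&(im[...,2]<60)&(f["z_map"]>0)&(abs(C[...,1])<.03)&(C[...,0]>.03)
q=C[m];print(m.sum(),q.mean(0),q.min(0),q.max(0)); d=q.mean(0)-[.075,0,.042];print("angle from closed (-x) dir",np.arctan2(d[2],-d[0]),np.hypot(d[0],d[2]))
E
```

```text
20.75 [ 0.4767 -0.1102  0.3565] [ 0.1568  0.101  -0.1025  1.9164  0.2739  0.8311 -2.294 ]
0.0 370 y [-0.0143 -0.0006  0.0138] z [0.0112 0.0279 0.0493]
-0.02 200 y [-0.0155 -0.0005  0.0146] z [0.011  0.0178 0.0277]
-0.04 92 y [-0.0063 -0.0009  0.0045] z [0.0086 0.0251 0.027 ]
-0.06 86 y [-0.0063 -0.0013  0.0047] z [0.0079 0.0251 0.0263]
-0.08 83 y [-0.0064 -0.0003  0.0049] z [0.0076 0.024  0.0255]
-0.1 78 y [-0.0064 -0.0007  0.0051] z [0.0083 0.0235 0.0245]
-0.12 73 y [-0.0075 -0.0012  0.0053] z [0.0086 0.0228 0.0241]
-0.14 92 y [-0.0163 -0.0044  0.0074] z [0.0161 0.0242 0.025 ]
-0.16 124 y [-0.0167 -0.      0.0146] z [0.0157 0.0172 0.0181]
-0.18 120 y [-0.0132 -0.0005  0.0122] z [0.008  0.0098 0.0169]
-0.2 98 y [-0.0223 -0.001   0.0203] z [0.0087 0.0099 0.011 ]<stdin>:4: RuntimeWarning: Mean of empty slice.
  ret = um.true_divide(
Traceback (most recent call last):
ValueError: zero-size array to reduction operation minimum which has no identity
```

```bash
cat > hasp.py <<'E'
from ik import *
from station import arm
H=np.array([.6068,-.2012,.1475]);Hp=H+.002*n;B=np.stack([ux,uy,n],1)
def C(th,r,ex=0):
    g=.0015+.011*abs(np.sin(th-.611))+ex
    return Hp+B@np.array([.075-r*np.cos(th)+g*np.sin(th),0,.042+r*np.sin(th)+g*np.cos(th)])
if __name__=="__main__":
    f=dict(np.load("w1.npz"))
    for th in np.arange(1.8,2.3,.1):print(round(th,1),proj(f,Hp+B@np.array([.075-.094*np.cos(th),0,.042+.094*np.sin(th)]),f))
    t=dict(np.load("top.npz"));Cw=cloud(t)
    c=C(2.05,.055,.01);q=Cw[(np.hypot(Cw[...,0]-c[0],Cw[...,1]-c[1])<.13)&(Cw[...,2]>.22)];print("tall near",len(q),q[:10],q.max(0) if len(q) else 0)
    s=arm.observe();rot=down(psi);q=s["joint_positions"]
    for th,ex in [(2.05,.015),(2.05,.003),(1.7,0),(1.3,0),(1,0),(.7,0),(.4,0),(.2,0),(.1,0),(0,0),(0,-.004)]:
        p=C(th,.055,ex);print(th,p,*to(s,p,rot));
        f=lambda x:np.concatenate([(fk2(x,P)[0]-p)*30,(fk2(x,P)[1]*rot.inv()).as_rotvec()*10,.05*(x-q)])
        q=least_squares(f,q,bounds=(lo,hi)).x;print("   ",q.round(2))
E
python3 hasp.py
```

```text
1.8 [160.0731 110.0077]
1.9 [159.9766  97.718 ]
2.0 [160.3629  85.8981]
2.1 [161.2216  74.7693]
2.2 [162.5294  64.5297]
tall near 98 [[ 0.6268 -0.2057  0.3271]
 [ 0.6507 -0.2155  0.226 ]
 [ 0.6252 -0.2059  0.3232]
 [ 0.6242 -0.208   0.3261]
 [ 0.6251 -0.2111  0.322 ]
 [ 0.6461 -0.2115  0.2337]
 [ 0.6284 -0.2058  0.3017]
 [ 0.6234 -0.206   0.3204]
 [ 0.6206 -0.2072  0.3303]
 [ 0.6222 -0.2106  0.3233]] [ 0.6507 -0.203   0.3303]
2.05 [ 0.6524 -0.234   0.2847] [ 17.6915 -12.3791  -6.9714] [0.2104 0.2925 0.001 ]
    [ 0.4   0.66 -0.17  1.19  0.11  1.3  -1.96]
2.05 [ 0.6427 -0.227   0.2831] [ 16.7253 -11.6849  -7.1289] [0.2104 0.2925 0.001 ]
    [ 0.39  0.64 -0.17  1.23  0.11  1.28 -1.97]
1.7 [ 0.6236 -0.2133  0.2805] [ 14.8117 -10.3101  -7.3882] [0.2104 0.2925 0.001 ]
    [ 0.39  0.6  -0.17  1.32  0.1   1.24 -1.98]
1.3 [ 0.6061 -0.2007  0.2681] [13.0625 -9.0534 -8.6308] [0.2104 0.2925 0.001 ]
    [ 0.39  0.57 -0.18  1.4   0.1   1.18 -2.  ]
1 [ 0.5966 -0.1939  0.2527] [ 12.1132  -8.3714 -10.1722] [0.2104 0.2925 0.001 ]
    [ 0.38  0.57 -0.18  1.46  0.1   1.12 -2.01]
0.7 [ 0.5919 -0.1905  0.2339] [ 11.6401  -8.0315 -12.0474] [0.2104 0.2925 0.001 ]
    [ 0.38  0.57 -0.18  1.5   0.11  1.07 -2.01]
0.4 [ 0.5919 -0.1905  0.2188] [ 11.6388  -8.0305 -13.5631] [0.2104 0.2925 0.001 ]
    [ 0.38  0.59 -0.17  1.52  0.11  1.04 -2.02]
0.2 [ 0.5933 -0.1915  0.21  ] [ 11.785   -8.1356 -14.4402] [0.2104 0.2925 0.001 ]
    [ 0.38  0.6  -0.17  1.53  0.11  1.02 -2.02]
0.1 [ 0.5945 -0.1924  0.2057] [ 11.9016  -8.2193 -14.8729] [0.2104 0.2925 0.001 ]
    [ 0.38  0.6  -0.17  1.53  0.12  1.02 -2.02]
0 [ 0.596  -0.1934  0.2014] [ 12.0485  -8.3248 -15.2988] [0.2104 0.2925 0.001 ]
    [ 0.38  0.61 -0.17  1.53  0.12  1.01 -2.02]
0 [ 0.5978 -0.1948  0.1981] [ 12.2348  -8.4587 -15.6265] [0.2104 0.2925 0.001 ]
    [ 0.38  0.62 -0.17  1.53  0.12  1.01 -2.02]
```

step_arm --increments '[[[0,0,3,0.05,0.07,0,-1],[2,-1.5,5,0.1,0.15,0,-1],[6,-4.5,6,0.16,0.22,0,-1],[10.5,-7.5,6,0.21,0.29,0,-1],[15,-10.5,6,0.21,0.29,0,-1],[18,-12.6,6,0.21,0.29,0,-1],[18,-12.6,6,0.21,0.29,0,-1],[18,-12.6,2,0.21,0.29,0,-1],[18,-12.6,-3,0.21,0.29,0,-1],[18,-12.6,-7,0.21,0.29,0,-1],[18,-12.6,-7,0.21,0.29,0,-1]]]'

```text
time: 22.18
ee_pos: [0.6524, -0.2345, 0.2793]
tcp_rot: [0.952, -0.306, -0.005, -0.0]
force: [0.7, -0.9, 0.5]
width: -0.0002
grip_force: 0.0
```

```bash
python3 hasp.py | grep -v "^  "|tail -12; python3 -c "
from station import arm
s=arm.observe();print(s['ee_pos'],s['force'],s['tcp_rot'],s['joint_positions'])"
```

```text
[ 0.6222 -0.2106  0.3233]] [ 0.6507 -0.203   0.3303]
2.05 [ 0.6524 -0.234   0.2847] [-0.0017  0.0535  0.5348] [-0.0033 -0.0096 -0.0002]
2.05 [ 0.6427 -0.227   0.2831] [-0.9679  0.7477  0.3773] [-0.0033 -0.0096 -0.0002]
1.7 [ 0.6236 -0.2133  0.2805] [-2.8815  2.1225  0.118 ] [-0.0033 -0.0096 -0.0002]
1.3 [ 0.6061 -0.2007  0.2681] [-4.6307  3.3792 -1.1246] [-0.0033 -0.0096 -0.0002]
1 [ 0.5966 -0.1939  0.2527] [-5.58    4.0612 -2.666 ] [-0.0033 -0.0096 -0.0002]
0.7 [ 0.5919 -0.1905  0.2339] [-6.0531  4.4011 -4.5412] [-0.0033 -0.0096 -0.0002]
0.4 [ 0.5919 -0.1905  0.2188] [-6.0545  4.4021 -6.0568] [-0.0033 -0.0096 -0.0002]
0.2 [ 0.5933 -0.1915  0.21  ] [-5.9082  4.297  -6.934 ] [-0.0033 -0.0096 -0.0002]
0.1 [ 0.5945 -0.1924  0.2057] [-5.7916  4.2133 -7.3667] [-0.0033 -0.0096 -0.0002]
0 [ 0.596  -0.1934  0.2014] [-5.6448  4.1078 -7.7926] [-0.0033 -0.0096 -0.0002]
0 [ 0.5978 -0.1948  0.1981] [-5.4585  3.9739 -8.1203] [-0.0033 -0.0096 -0.0002]
[ 0.65241847 -0.23449744  0.27934102] [ 0.725513   -0.92217901  0.54691173] [ 9.51892473e-01 -3.06390395e-01 -5.06317407e-03 -9.57452165e-05] [ 0.33795994  0.66348988 -0.04906137  1.18992408  0.03103167  1.29901521
 -1.90294391]
```

step_arm --increments '[[[-1,0.75,0.4,0,0,0,-1],[-2,1.5,0.3,0,0,0,-1],[-2.9,2.1,0.1,0,0,0,-1],[-3.8,2.75,-0.4,0,0,0,-1],[-4.6,3.4,-1.1,0,0,0,-1],[-5.2,3.8,-1.9,0,0,0,-1],[-5.6,4.05,-2.7,0,0,0,-1],[-5.6,4.05,-2.7,0,0,0,-1]]]'

```text
time: 23.18
ee_pos: [0.5991, -0.1952, 0.2565]
tcp_rot: [0.952, -0.307, -0.0, -0.0]
force: [-0.0, -0.2, 0.3]
width: 0.0003
grip_force: 0.0
```

step_arm --increments '[[[-0.3,0.2,-0.9,0,0,0,-1],[-0.45,0.35,-1.8,0,0,0,-1],[-0.45,0.35,-2.6,0,0,0,-1],[-0.45,0.35,-3.4,0,0,0,-1],[-0.3,0.2,-4.3,0,0,0,-1],[-0.3,0.2,-4.3,0,0,0,-1]]]'

```text
time: 23.92
ee_pos: [0.5962, -0.1938, 0.2125]
tcp_rot: [0.952, -0.307, -0.0, 0.0]
force: [-1.0, -0.5, 0.5]
width: -0.0001
grip_force: 0.0
```

```bash
python3 hasp.py | grep -v "^  "|tail -4
python3 - <<'E'
from hasp import *
s=arm.observe();print(s["time"],s["ee_pos"],s["force"],((s["ee_pos"]-Hp)@B))
E
```

```text
0.2 [ 0.5933 -0.1915  0.21  ] [-0.2853  0.2241 -0.2539] [-0.0001 -0.0009  0.0008]
0.1 [ 0.5945 -0.1924  0.2057] [-0.1687  0.1403 -0.6866] [-0.0001 -0.0009  0.0008]
0 [ 0.596  -0.1934  0.2014] [-0.0218  0.0348 -1.1125] [-0.0001 -0.0009  0.0008]
0 [ 0.5978 -0.1948  0.1981] [ 0.1645 -0.0991 -1.4402] [-0.0001 -0.0009  0.0008]
23.925 [ 0.5962 -0.1938  0.2125] [-0.9523 -0.4671  0.4505] [ 0.0267 -0.0002  0.0587]
```

step_arm --increments '[[[0,0,-0.5,0,0,0,-1],[0,0,-1.1,0,0,0,-1],[0.2,-0.1,-1.4,0,0,0,-1],[0.2,-0.1,-1.4,0,0,0,-1]]]'

```text
time: 24.42
ee_pos: [0.5971, -0.1939, 0.2014]
tcp_rot: [0.952, -0.307, -0.001, -0.0]
force: [-5.9, 2.7, 11.0]
width: -0.0001
grip_force: 6.0
```

Run:
```python
from hasp import *
s=arm.observe();print(s["time"],s["ee_pos"],s["force"],((s["ee_pos"]-Hp)@B))
f,s=snap("w14")
c=arm.grab_frame("scene");cv2.imwrite("pics/s2.png",cv2.resize(c["pixels"][130:310,290:430,::-1],None,fx=3,fy=3,interpolation=cv2.INTER_CUBIC))
```

```text
24.425 [ 0.5971 -0.1939  0.2014] [-5.8836  2.671  10.9538] [0.021  0.0003 0.0491]
```

step_arm --increments '[[[-1,0.7,3,0,0,0,-1],[-3,2,8,0,0,0,-1],[-6,4.5,12,0,0,0,-1],[-10,7.5,15,-0.08,-0.12,0,-1],[-14,10,16,-0.16,-0.24,0,-1],[-16,11,16,-0.2,-0.29,0,-1],[-16,11,16,-0.2,-0.29,0,-1]]]'

```text
time: 25.4
ee_pos: [0.436, -0.083, 0.3597]
tcp_rot: [0.938, -0.3, 0.168, 0.05]
force: [1.1, 0.5, 0.2]
width: 0.0
grip_force: 0.0
```

Run:
```python
from hasp import *
f,s=snap("w15");print(s["time"],s["ee_pos"]);u,v=proj(f,Hp,s).astype(int);print(u,v)
Cc=(cloud(f,s)-Hp)@B
for x in(.06,.05,.04,.03,.02,-.02):
    q=Cc[(f["z_map"]>0)&(abs(Cc[...,0]-x)<.003)&(abs(Cc[...,1])<.011)];print(x,len(q),np.percentile(q[:,2],[10,50,90]))
a=f["pixels"][max(0,v-90):v+110,max(0,u-100):u+100,::-1];cv2.imwrite("pics/w15c.png",cv2.resize(a,None,fx=2.9,fy=2.9,interpolation=cv2.INTER_CUBIC))
```

```text
25.4 [ 0.436  -0.083   0.3597]
317 63Traceback (most recent call last):
  File "<stdin>", line 5, in <module>
    return _quantile_unchecked(
        a, q, axis, out, overwrite_input, method, keepdims, weights)
    return _ureduce(a,
                    func=_quantile_ureduce_func,
    ...<5 lines>...
                    overwrite_input=overwrite_input,
                    method=method)
    r = func(a, **kwargs)
    result = _quantile(arr,
                       quantiles=q,
    ...<2 lines>...
                       out=out,
                       weights=wgt)
    slices_having_nans = np.isnan(arr[-1, ...])
                                  ~~~^^^^^^^^^
IndexError: index -1 is out of bounds for axis 0 with size 0
```

Run:
```python
from hasp import *
f=dict(np.load("w15.npz"));s=f;u,v=317,63
Cc=(cloud(f,s)-Hp)@B
for x in(.06,.04,.03,.02,0,-.015,-.02):
    q=Cc[(f["z_map"]>0)&(abs(Cc[...,0]-x)<.004)&(abs(Cc[...,1])<.011)&(Cc[...,2]>0.03)&(Cc[...,2]<.08)]
    if len(q):print(x,len(q),np.percentile(q[:,2],[10,50,90]))
a=cv2.resize(f["pixels"][0:150,u-60:u+60,::-1],None,fx=3.3,fy=3.3,interpolation=cv2.INTER_CUBIC)
c=arm.grab_frame("scene");b=cv2.resize(c["pixels"][140:260,300:396,::-1],(396,495),interpolation=cv2.INTER_CUBIC)
cv2.imwrite("pics/fin.png",np.hstack([a,b]))
```

```text
0.04 322 [0.0431 0.044  0.045 ]
0.03 300 [0.0431 0.0441 0.0451]
0.02 292 [0.043  0.0441 0.0451]
0 173 [0.0425 0.0442 0.0536]
-0.015 239 [0.0434 0.0445 0.0455]
-0.02 230 [0.0436 0.0447 0.0457]
```

View pics/fin.png

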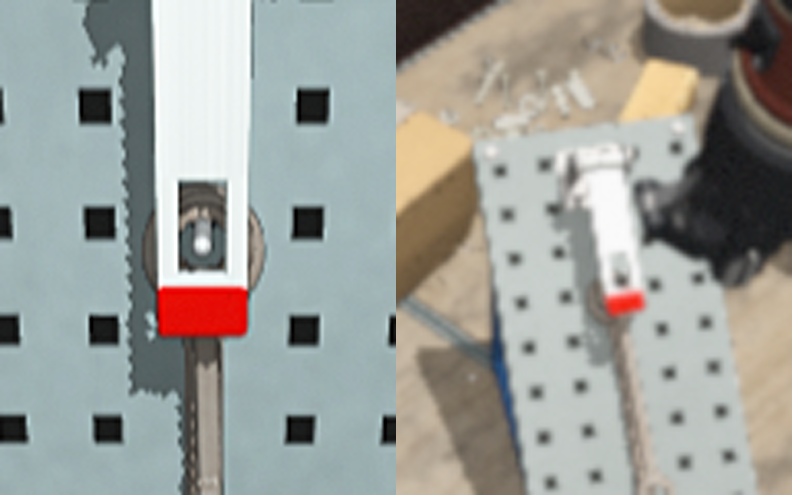

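```bash
python3 -c "
from station import arm
print(arm.job_done())"
```

```text
the job is handed in; nothing more can be done
None
```

The three spanners are hung on the hook in the order asked (22, then 17, then 13), the hasp is pushed down to its stop over the hook's end, and the job was handed in at about 25 s; joint 7 read −2.8408 against its −2.84 limit for a moment while I positioned the first spanner.

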